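Swap the sample holders in the bayonet load block

ROBOT

A 6-joint arm with a two-finger parallel gripper is mounted at the origin on a cart in front of the work surface, level with it; the furniture and walls round the work are solid. World frame = base frame: x ahead of the robot, y to its left, z up, the work surface at z = 0. Lengths are in m, angles in rad, forces in N, time in s.
With the tool pointing down it reaches from about 0.35 to 0.875 m from the base axis. Payload 4.2 kg.
Tool frame: the origin (TCP) lies between the finger pads, 19 mm behind the fingertips; this is the grasp point; z points along the fingers, y is the line along which they close (so a half turn about z gives the same grasp; the last joint's range is limited). The gripper opens to 85 mm and grips with 20 to 120 N. Pads are 22 mm wide; open, the fingers measure 114 mm over their backs; the gripper's body (76 mm by 85 mm) begins 54 mm behind the grasp point. The pads swing forward as they close: fully open they stand 13 mm farther back than shut.
Start: joints at [-1.074, 0.385, 0.008, 0, -1.194, -0.259], TCP at [0.147, -0.607, 0.25] pointing down, gripper open.
Joint ranges: [-3.14, 3.14], [-1.21, 2.06], [-1.07, 1.41], [-3.16, 2.05], [-2.99, -0.16], [-3.1, 3.1]. Speed limits (rad/s): [2.79, 2.79, 3.14, 3.14, 3.14, 3.14].

INTERFACE

Orientations are given as a rotation vector (axis times angle).
In Python, from bench import arm, snapshot, camera_model gives the robot as it stands (arm), with the cameras as plain functions.
- The arm moves only by the shell command python3 drive.py 'ROWS' [FORCE]. ROWS is a JSON list of rows, 1 to 8 of them, each an object with the fields finger_gap (the opening from 0.0 (shut) to 1.0 (fully open)), xyz (a list: dx, dy, dz in m), twist (a turn about the tool's z in rad); a field left out counts as zero (the opening has to be given); each row shifts and turns the commanded pose from where the row before left it, along the tool's axes as they then stand; what a row does not reach is not made up. A row lasts 1/10 s, in which the tool goes at most 0.05 m and 0.15 rad, less where a joint would pass 70% of its speed; a pose out of reach is approached as far as the arm can. The fingers move at their own pace and stop on an object; FORCE is the grip in N (left out, the last holds). Time passes only in rows, so rows that do not move let the fingers close. It prints the time, the measured TCP pose, the force, the opening and the grip force at its end. Input that does not fit is refused with a message, and nothing moves.
- arm.get_obs(): the state, without advancing time (a new reading comes with each control period).
- snapshot(name): name is "scene" or "side" or "wrist"; returns the picture (420x560x3 uint8, red, green, blue); there is no depth.
- camera_model(name): a dict with "fx", "fy", "cx", "cy" (pixels), "view" (4x4, takes a point from world to camera coordinates); the wrist camera has in their place "T_tool_cam" (4x4, takes a point from camera to tool coordinates, whose origin is the TCP and whose axes are the flange's). Camera axes: x right, y down, z forward; pixel columns grow to the right and rows downward; lengths in m; the calibration is good to about 2 mm. A picture is of the moment at which its call begins: read the wrist's pose just before it. camera_model takes no time and is no camera call.
- arm.finish_job(): hands the job in; it is judged then, once.
The state is a dict: "clock": time; "joint_pos": joint angles; "dq": joint speeds; "joint_torque": joint torques, N m; "tcp_pos": TCP position; "tcp_rot": TCP orientation; "ft_force": force on the tool from outside, world axes, zero at the start; "torque": the same for the moment, N m; "finger_gap": opening from 0.0 (shut) to 1.0 (fully open); "grasp_force": force on a finger pad.
Only numpy, scipy, OpenCV 4.12 (cv2) and the standard library are available. Lean on these libraries where they do the work, as an engineer would, in place of code of your own. Each camera call takes 0.05 s, during which the arm holds its last target. There are 200 camera calls.

TASK

Change over the sample holders in the load block: take the three spent red holders out of their bayonet sockets (press, turn each back until its foot lines up with the slot, lift it through) and stand them upright on the floor of the white tray. Then lock every blue holder that is on the bench into a socket of its own: foot in through the slot, push it down against the spring, turn it clockwise as far as it goes, and let go so that it stays locked. Leave the beaker standing where it is.

Things in the scene. Friction and masses are not known exactly. Their poses are not given: they have to be found in the camera images.
- load_block: aluminium block with grey slotted cover, 106 (x) x 262 (y) x 33 mm, fixed on the bench; origin at the centre of its underside, z up. Three bayonet sockets in a row along its y, 82 mm apart, each with one slot through the 5 mm cover; the slots' long sides lie along the block's x
- socket1 (a point): centre of the slot of socket 1 (the one at the block's +y end), on the cover's top face, 33 mm above the bench; axes as the block's. The slot is 66 mm (x) by 38 mm (y), so a holder passes only with its foot along x within about 0.08 rad
- socket2 (a point): centre of the slot of socket 2 (the middle one), on the cover's top face, 33 mm above the bench; axes as the block's. The slot is 66 mm (x) by 38 mm (y), so a holder passes only with its foot along x within about 0.08 rad
- socket3 (a point): centre of the slot of socket 3 (the one at the block's -y end), on the cover's top face, 33 mm above the bench; axes as the block's. The slot is 66 mm (x) by 38 mm (y), so a holder passes only with its foot along x within about 0.08 rad
- push1 (a joint): socket 1: travel of its sprung turntable, 0 (up) to 0.010 m (down); 3.6 N at 0, 6.6 N at 0.010. At 0 a holder put in stands with its underside 24 mm above the bench; pushed beyond 0.006 its foot clears the cover and can turn. Turned and let go, the spring lifts it against the cover and the joint stays near 0.006
- push2 (a joint): socket 2: travel of its sprung turntable, 0 (up) to 0.010 m (down); 3.6 N at 0, 6.6 N at 0.010. At 0 a holder put in stands with its underside 24 mm above the bench; pushed beyond 0.006 its foot clears the cover and can turn. Turned and let go, the spring lifts it against the cover and the joint stays near 0.006
- push3 (a joint): socket 3: travel of its sprung turntable, 0 (up) to 0.010 m (down); 3.6 N at 0, 6.6 N at 0.010. At 0 a holder put in stands with its underside 24 mm above the bench; pushed beyond 0.006 its foot clears the cover and can turn. Turned and let go, the spring lifts it against the cover and the joint stays near 0.006
- turn1 (a joint): socket 1: turntable angle, 0 (ready to insert) to 1.15 rad (end stop), growing clockwise from above; needs about 0.03 N m, stays where left. Two low ribs carry the foot round with 0.13 rad play either way, so a holder turned 1.28 rad clockwise from the slot reaches the stop
- turn2 (a joint): socket 2: turntable angle, 0 (ready to insert) to 1.15 rad (end stop), growing clockwise from above; needs about 0.03 N m, stays where left. Two low ribs carry the foot round with 0.13 rad play either way, so a holder turned 1.28 rad clockwise from the slot reaches the stop
- turn3 (a joint): socket 3: turntable angle, 0 (ready to insert) to 1.15 rad (end stop), growing clockwise from above; needs about 0.03 N m, stays where left. Two low ribs carry the foot round with 0.13 rad play either way, so a holder turned 1.28 rad clockwise from the slot reaches the stop
- spent_a: spent sample holder, red grip fin: 0.25 kg, foot 60 (x) x 32 (y) x 10 mm; 24 mm stem; 48 mm disc 26 to 31 mm up; grip fin 44 (x) x 16 mm (y), 31 to 70 mm up, taken across its thickness from above with the TCP 54 mm above the origin. Origin: centre of the foot's underside, z up; same after half a turn. Starts locked in socket 1, turned about 1.2 rad clockwise from the slot
- spent_b: spent sample holder, red grip fin: 0.25 kg, foot 60 (x) x 32 (y) x 10 mm; 24 mm stem; 48 mm disc 26 to 31 mm up; grip fin 44 (x) x 16 mm (y), 31 to 70 mm up, taken across its thickness from above with the TCP 54 mm above the origin. Origin: centre of the foot's underside, z up; same after half a turn. Starts locked in socket 2, turned about 1.2 rad clockwise from the slot
- spent_c: spent sample holder, red grip fin: 0.25 kg, foot 60 (x) x 32 (y) x 10 mm; 24 mm stem; 48 mm disc 26 to 31 mm up; grip fin 44 (x) x 16 mm (y), 31 to 70 mm up, taken across its thickness from above with the TCP 54 mm above the origin. Origin: centre of the foot's underside, z up; same after half a turn. Starts locked in socket 3, turned about 1.2 rad clockwise from the slot
- fresh_a: fresh sample holder, blue grip fin: 0.25 kg, foot 60 (x) x 32 (y) x 10 mm; 24 mm stem; 48 mm disc 26 to 31 mm up; grip fin 44 (x) x 16 mm (y), 31 to 70 mm up, taken across its thickness from above with the TCP 54 mm above the origin. Origin: centre of the foot's underside, z up; same after half a turn. Stands on the bench at the start; it may be absent
- fresh_b: fresh sample holder, blue grip fin: 0.25 kg, foot 60 (x) x 32 (y) x 10 mm; 24 mm stem; 48 mm disc 26 to 31 mm up; grip fin 44 (x) x 16 mm (y), 31 to 70 mm up, taken across its thickness from above with the TCP 54 mm above the origin. Origin: centre of the foot's underside, z up; same after half a turn. Stands on the bench at the start; it may be absent
- fresh_c: fresh sample holder, blue grip fin: 0.25 kg, foot 60 (x) x 32 (y) x 10 mm; 24 mm stem; 48 mm disc 26 to 31 mm up; grip fin 44 (x) x 16 mm (y), 31 to 70 mm up, taken across its thickness from above with the TCP 54 mm above the origin. Origin: centre of the foot's underside, z up; same after half a turn. Stands on the bench at the start; it may be absent
- tray: white plastic tray, 100 (x) x 190 (y) mm outside, 16 mm high, walls 4 mm and floor 4 mm thick, loose on the bench left of the block; origin at the centre of its underside. Takes the three spent holders, side by side along its y (60 mm apart, feet along its x)
- cup: clear beaker, 49 mm across, 88 mm high, standing loose between block and tray; origin at the centre of its underside, z up. To be left standing

How it is judged:
On the way:
1. the three red spent holders are out of the block and stand in the tray, let go (x of spent_a in the frame of tray between -0.04 and 0.04 m and y of spent_a in the frame of tray between -0.085 and 0.085 m and z of spent_a in the frame of tray between 0 and 0.012 m and angle between each of spent_a, spent_b, spent_c's own z axis and vertical below 0.15 rad and linear speed of each of spent_a, spent_b, spent_c below 0.02 m/s and x of spent_b in the frame of tray between -0.04 and 0.04 m and y of spent_b in the frame of tray between -0.085 and 0.085 m and z of spent_b in the frame of tray between 0 and 0.012 m and x of spent_c in the frame of tray between -0.04 and 0.04 m and y of spent_c in the frame of tray between -0.085 and 0.085 m and z of spent_c in the frame of tray between 0 and 0.012 m and contact force between the fingers and spent_a below 0.1 N and contact force between the fingers and spent_b below 0.1 N and contact force between the fingers and spent_c below 0.1 N), for 0.2 s.
At the end, for the whole second after the job is handed in: All spent holders at rest upright (0.15 rad) on the tray floor, clear of its walls' tops; every fresh holder present at rest upright in its own socket (within 8 mm), turntable turned over 0.8 rad and held 3 to 8.5 mm down by the locked foot (x of spent_a in the frame of tray between -0.04 and 0.04 m and y of spent_a in the frame of tray between -0.085 and 0.085 m and z of spent_a in the frame of tray between 0 and 0.012 m and angle between each of spent_a, spent_b, spent_c's own z axis and vertical below 0.15 rad and linear speed of each of spent_a, spent_b, spent_c below 0.02 m/s and x of spent_b in the frame of tray between -0.04 and 0.04 m and y of spent_b in the frame of tray between -0.085 and 0.085 m and z of spent_b in the frame of tray between 0 and 0.012 m and x of spent_c in the frame of tray between -0.04 and 0.04 m and y of spent_c in the frame of tray between -0.085 and 0.085 m and z of spent_c in the frame of tray between 0 and 0.012 m and ((horizontal distance between fresh_a and socket1 below 0.008 m and value of joint push1 between 0.003 and 0.0085 m and value of joint turn1 above 0.8 rad and angle between fresh_a's own z axis and vertical below 0.12 rad and linear speed of fresh_a below 0.02 m/s) or (horizontal distance between fresh_a and socket2 below 0.008 m and value of joint push2 between 0.003 and 0.0085 m and value of joint turn2 above 0.8 rad and angle between fresh_a's own z axis and vertical below 0.12 rad and linear speed of fresh_a below 0.02 m/s) or (horizontal distance between fresh_a and socket3 below 0.008 m and value of joint push3 between 0.003 and 0.0085 m and value of joint turn3 above 0.8 rad and angle between fresh_a's own z axis and vertical below 0.12 rad and linear speed of fresh_a below 0.02 m/s)) and ((horizontal distance between fresh_b and socket1 below 0.008 m and value of joint push1 between 0.003 and 0.0085 m and value of joint turn1 above 0.8 rad and angle between fresh_b's own z axis and vertical below 0.12 rad and linear speed of fresh_b below 0.02 m/s) or (horizontal distance between fresh_b and socket2 below 0.008 m and value of joint push2 between 0.003 and 0.0085 m and value of joint turn2 above 0.8 rad and angle between fresh_b's own z axis and vertical below 0.12 rad and linear speed of fresh_b below 0.02 m/s) or (horizontal distance between fresh_b and socket3 below 0.008 m and value of joint push3 between 0.003 and 0.0085 m and value of joint turn3 above 0.8 rad and angle between fresh_b's own z axis and vertical below 0.12 rad and linear speed of fresh_b below 0.02 m/s)) and ((horizontal distance between fresh_c and socket1 below 0.008 m and value of joint push1 between 0.003 and 0.0085 m and value of joint turn1 above 0.8 rad and angle between fresh_c's own z axis and vertical below 0.12 rad and linear speed of fresh_c below 0.02 m/s) or (horizontal distance between fresh_c and socket2 below 0.008 m and value of joint push2 between 0.003 and 0.0085 m and value of joint turn2 above 0.8 rad and angle between fresh_c's own z axis and vertical below 0.12 rad and linear speed of fresh_c below 0.02 m/s) or (horizontal distance between fresh_c and socket3 below 0.008 m and value of joint push3 between 0.003 and 0.0085 m and value of joint turn3 above 0.8 rad and angle between fresh_c's own z axis and vertical below 0.12 rad and linear speed of fresh_c below 0.02 m/s))); the robot touches nothing.
It fails at once if the beaker is knocked over or moved more than 30 mm (angle between cup's own z axis and vertical above 0.5 rad or distance of cup from where it was at the start of the episode above 0.03 m).
Of fresh_a, fresh_b, fresh_c only 2 to 3 are there at a start; the rules pass over those that are not, and their reading is None.
At some moment in a run one of fresh_a, fresh_b, fresh_c may be knocked a few centimetres aside while the robot is not near it.
It also fails if it takes over 210 s, if anything falls off the work surface, if the arm or the gripper's body presses on something with over 40 N, if the wrist force passes 120 N, or if a joint passes its speed limit or range.

## Working session

There is one attempt and no reset: what is moved stays moved. The work goes in short steps, Python scripts to look and compute and a shell command to move; the robot and the scene stay as the last step left them, time stands still between calls to the robot, and variables do not carry over. Pictures are saved under pics/ and viewed, at most 14 in all, crops included, and the job is handed in when it is done.

```bash
ls; mkdir -p pics
python3 - <<'E'
from bench import arm, snapshot, camera_model
import cv2,numpy as np
o=arm.get_obs();print({k:np.round(v,3) for k,v in o.items()})
for n in("scene","side"):
    im=snapshot(n);cv2.imwrite(f"pics/{n}0.png",im[:,:,::-1]);m=camera_model(n);print({k:np.round(v,4).tolist() for k,v in m.items()})
print({k:np.round(v,4).tolist() for k,v in camera_model("wrist").items()})
E
```

```text
bench.py
drive.py
pics
{'clock': np.float64(0.0), 'joint_pos': array([-1.074e+00,  3.860e-01,  7.000e-03, -1.000e-03, -1.194e+00,
       -2.590e-01]), 'dq': array([-0.002, -0.   , -0.001, -0.   , -0.001,  0.   ]), 'joint_torque': array([-0.0000e+00, -3.9229e+01,  1.8839e+01,  4.1860e+00, -5.0000e-03,
        0.0000e+00]), 'tcp_pos': array([ 0.147, -0.607,  0.249]), 'tcp_rot': array([ 3.720e-01, -3.119e+00, -3.000e-03]), 'ft_force': array([ 0.146, -0.004,  0.069]), 'torque': array([ 0.029,  0.044, -0.042]), 'grasp_force': np.float64(0.0), 'finger_gap': np.float64(1.002)}
{'fx': 425.4872, 'fy': 425.4872, 'cx': 287.2045, 'cy': 205.1888, 'view': [[-0.606, -0.7954, -0.0074, 0.4015], [-0.5369, 0.4159, -0.734, 0.3054], [0.587, -0.4409, -0.6791, 0.8214], [0.0, 0.0, 0.0, 1.0]]}
{'fx': 482.6199, 'fy': 482.6199, 'cx': 278.0503, 'cy': 214.7535, 'view': [[0.9999, -0.0002, 0.0135, -0.5219], [0.0116, -0.508, -0.8613, 0.0674], [0.0071, 0.8614, -0.5079, 0.9583], [0.0, 0.0, 0.0, 1.0]]}
{'fx': 297.2401, 'fy': 297.2401, 'cx': 283.7369, 'cy': 207.5212, 'T_tool_cam': [[0.0009, -0.9566, -0.2914, 0.0749], [1.0, 0.0009, 0.0001, -0.0025], [0.0002, -0.2914, 0.9566, -0.124], [0.0, 0.0, 0.0, 1.0]]}
```

View pics/scene0.png

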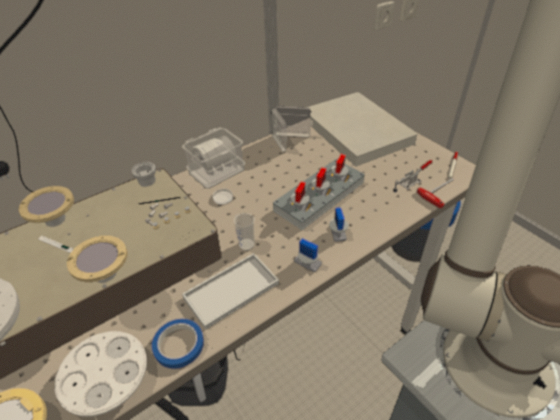

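View pics/side0.png

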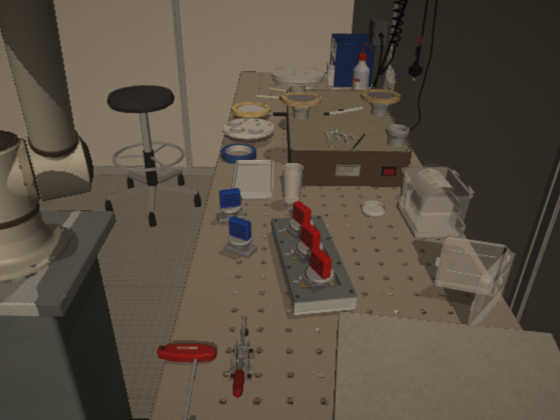

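The scene view shows the three red fins in the block at (300,190), (321,178) and (340,163), and blue fins at (308,250) and (339,220). The tray is at about (230,290) and the beaker at (245,232). The side view agrees, with blues at (230,198) and (240,228). So there are only two fresh holders.

```bash
cat > h.py <<'E'
from bench import arm, snapshot, camera_model
import cv2,numpy as np
from scipy.optimize import minimize
from scipy.spatial.transform import Rotation as Ro
def cam(n):
    m=camera_model(n);K=np.array([[m["fx"],0,m["cx"]],[0,m["fy"],m["cy"]],[0,0,1]])
    if n=="wrist":
        o=arm.get_obs();T=np.eye(4);T[:3,:3]=Ro.from_rotvec(o["tcp_rot"]).as_matrix();T[:3,3]=o["tcp_pos"]
        V=np.linalg.inv(T@np.array(m["T_tool_cam"]))
    else: V=np.array(m["view"])
    return K,V
def shot(n,name=None):
    K,V=cam(n);im=snapshot(n)
    if name: cv2.imwrite(f"pics/{name}.png",im[:,:,::-1])
    return im,K,V
def proj(P,K,V):
    c=np.atleast_2d(P)@V[:3,:3].T+V[:3,3];u=c@K.T;return u[:,:2]/u[:,2:]
def ray(uv,K,V,z):
    uv=np.atleast_2d(uv);d=np.c_[uv,np.ones(len(uv))]@np.linalg.inv(K).T@V[:3,:3]
    c=-V[:3,:3].T@V[:3,3];return c+d*((z-c[2])/d[:,2])[:,None]
def mask(im,col):
    h=cv2.cvtColor(im,cv2.COLOR_RGB2HSV);H,S,Vv=cv2.split(h)
    m=((H<8)|(H>172))if col=="red" else((H>100)&(H<130))
    return (m&(S>130)&(Vv>45)).astype(np.uint8)
def blobs(m,amin=40):
    n,l,s,c=cv2.connectedComponentsWithStats(m);return [(c[i],s[i],(l==i).astype(np.uint8)) for i in range(1,n) if s[i,4]>=amin]
BOX=np.array([[x,y,z] for x in(-.022,.022) for y in(-.008,.008) for z in(.031,.070)])
def fit(views,p0,zb):
    """views: (mask,K,V); silhouette fit of the fin -> x,y,yaw (yaw of fin long axis)"""
    S=4
    def cost(p):
        c,s=np.cos(p[2]),np.sin(p[2]);P=BOX@np.array([[c,s,0],[-s,c,0],[0,0,1]])+[p[0],p[1],zb];t=0
        for m,K,V in views:
            q=proj(P,K,V);im=np.zeros((m.shape[0]*S,m.shape[1]*S),np.uint8)
            cv2.fillConvexPoly(im,cv2.convexHull(np.int32(np.round((q+.5)*S))),1)
            a=cv2.resize(im.astype(np.float32),m.shape[::-1],interpolation=cv2.INTER_AREA)
            t+=np.abs(a-m).sum()/m.sum()
        return t/len(views)
    best=None
    for dy in p0[2] if np.iterable(p0[2]) else [p0[2]]:
        x0=np.array([p0[0],p0[1],dy]);sx=x0+np.array([[0,0,0],[.008,0,0],[0,.008,0],[0,0,.3]])
        r=minimize(cost,x0,method="Nelder-Mead",options=dict(initial_simplex=sx,xatol=1e-4,fatol=1e-4,maxiter=120))
        if best is None or r.fun<best.fun:best=r
    return best.x,best.fun
E
python3 - <<'E'
from h import *
A=shot("scene");B=shot("side")
for col,zb in(("red",.018),("blue",0)):
    ba=blobs(mask(A[0],col));bb=blobs(mask(B[0],col))
    for c,s,m in ba:
        X=ray(c,A[1],A[2],zb+.05)[0]
        if not(.3<X[0]<.9 and -.6<X[1]<.4):continue
        d=[np.linalg.norm(ray(k[0],B[1],B[2],zb+.05)[0]-X) for k in bb];j=int(np.argmin(d))
        print(col,c.round(),s[4],X.round(3),bb[j][0].round(),round(d[j],3))
        if d[j]<.06: print("   ",fit([(m,*A[1:]),(bb[j][2],*B[1:])],(X[0],X[1],[0,.8,1.6,2.4]),zb))
print("tray",ray([[181,293],[257,257],[278,285],[207,321]],A[1],A[2],.016).round(3).tolist())
print("cup",ray([[246,247]],A[1],A[2],0).round(3),ray([[291,199]],B[1],B[2],0).round(3))
E
```

```text
red [340. 163.] 115 [ 0.594 -0.132  0.068] [312. 240.] 0.072
red [320. 177.] 127 [ 0.58  -0.05   0.068] [312. 240.] 0.011
    (array([ 0.58153581, -0.0514966 ,  2.22562496]), np.float64(0.5145500459796539))
red [300. 191.] 135 [0.568 0.031 0.068] [312. 240.] 0.093
red [430. 197.] 226 [ 0.347 -0.213  0.068] [187. 352.] 0.131
blue [339. 218.] 120 [0.445 0.004 0.05 ] [240. 228.] 0.004
    (array([0.44636001, 0.004822  , 2.38116539]), np.float64(0.40805840877437327))
blue [308. 248.] 212 [0.415 0.127 0.05 ] [230. 198.] 0.004
    (array([0.41657499, 0.1275399 , 0.00898099]), np.float64(0.40065624234256314))
tray [[0.507, 0.409, 0.016], [0.49, 0.22, 0.016], [0.395, 0.229, 0.016], [0.412, 0.399, 0.016]]
cup [[0.545 0.217 0.   ]] [[0.553 0.219 0.   ]]
```

```bash
cat >> h.py <<'E'
def rel(x,y,z,phi=None):
    """tool-axis shift to a world point (axes as now), and turn so that tool x points along phi (mod pi)"""
    o=arm.get_obs();R=Ro.from_rotvec(o["tcp_rot"]).as_matrix();d=R.T@(np.array([x,y,z])-o["tcp_pos"]);n=np.arctan2(R[1,0],R[0,0])
    t=None if phi is None else -((phi-n+np.pi/2)%np.pi-np.pi/2)
    print("d",d.round(4),"turn",None if t is None else round(t,3),"phi",round(n,3),"tcp",o["tcp_pos"].round(4),"tilt",R[:,2].round(3),"q6",o["joint_pos"][5].round(2),"F",o["ft_force"].round(1),"gap",o["finger_gap"].round(3),"grip",o["grasp_force"].round(1),"t",round(float(o["clock"]),1))
    return d
E
python3 drive.py '[{"finger_gap": 0.5, "xyz": [-0.032, 0.034, -0.003]}, {"finger_gap": 0.5, "xyz": [-0.032, 0.034, -0.003]}, {"finger_gap": 0.5, "xyz": [-0.032, 0.034, -0.003]}, {"finger_gap": 0.5, "xyz": [-0.032, 0.034, -0.003]}, {"finger_gap": 0.5, "xyz": [-0.032, 0.034, -0.003]}, {"finger_gap": 0.5, "xyz": [-0.032, 0.034, -0.003]}, {"finger_gap": 0.5, "xyz": [-0.032, 0.034, -0.003]}, {"finger_gap": 0.5, "xyz": [-0.032, 0.034, -0.003]}]' 60
python3 drive.py '[{"finger_gap": 0.5, "xyz": [-0.032, 0.034, -0.003]}, {"finger_gap": 0.5, "xyz": [-0.032, 0.034, -0.003]}, {"finger_gap": 0.5, "xyz": [-0.032, 0.034, -0.003]}, {"finger_gap": 0.5, "xyz": [-0.032, 0.034, -0.003]}, {"finger_gap": 0.5, "xyz": [-0.032, 0.034, -0.003]}, {"finger_gap": 0.5, "xyz": [-0.032, 0.034, -0.003]}, {"finger_gap": 0.5, "xyz": [-0.032, 0.034, -0.003]}, {"finger_gap": 0.5, "twist": 0.12}]'
python3 drive.py '[{"finger_gap": 0.5, "twist": 0.12}, {"finger_gap": 0.5}, {"finger_gap": 0.5}, {"finger_gap": 0.5}]'
python3 -c "
from h import *
rel(.5,0,.3,np.pi);A=shot('wrist','w0')
"
```

```text
clock: 1.0
tcp_pos: [0.3324, -0.281, 0.2743]
tcp_rot: [-0.372, 3.119, -0.0]
ft_force: [2.0, -0.4, 0.6]
finger_gap: 0.502
grasp_force: 0.0
clock: 1.8
tcp_pos: [0.496, 0.0053, 0.2948]
tcp_rot: [-0.188, 3.135, 0.0]
ft_force: [-1.4, 0.1, -0.4]
finger_gap: 0.499
grasp_force: 0.0
clock: 2.2
tcp_pos: [0.4934, 0.001, 0.295]
tcp_rot: [0.002, 3.142, 0.0]
ft_force: [-0.4, -0.3, 0.3]
finger_gap: 0.5
grasp_force: 0.0Traceback (most recent call last):
  File "<string>", line 3, in <module>
    rel(.5,0,.3,np.pi);A=shot('wrist','w0')
    ~~~^^^^^^^^^^^^^^^
  File "h.py", line 49, in rel
    print("d",d.round(4),"turn",None if t is None else round(t,3),"phi",round(n,3),"tcp",o["tcp_pos"].round(4),"tilt",R[:,2].round(3),"q6",o["joint_pos"][5].round(2),"F",o["ft_force"].round(1),"gap",o["finger_gap"].round(3),"grip",o["grasp_force"].round(1),"t",round(float(o["clock"]),1))
                                                                                                                                                                                                       ^^^^^^^^^^^^^^^^^^^^^
AttributeError: 'float' object has no attribute 'round'
```

```bash
python3 - <<'E'
s=open('h.py').read()
i=s.index('    print("d",d.round(4)');j=s.index('\n',i)
s=s[:i]+'''    f=lambda v,k=2:np.round(v,k).tolist()
    print("d",f(d,4),"turn",t if t is None else f(t,3),"phi",f(n,3),"tcp",f(o["tcp_pos"],4),"tilt",f(R[:2,2],3),"q6",f(o["joint_pos"][5]),"F",f(o["ft_force"],1),"gap",f(o["finger_gap"],3),"grip",f(o["grasp_force"],1),"t",f(o["clock"],1))'''+s[j:]
open('h.py','w').write(s)
E
python3 - <<'E'
from h import *
rel(.5,0,.3,np.pi);A=shot('wrist','w0')
for col,zb in(("red",.018),("blue",0)):
    for c,s,m in blobs(mask(A[0],col),200):
        X=ray(c,A[1],A[2],zb+.055)[0]
        print(col,c.round(),s[4],X.round(3),fit([(m,*A[1:])],(X[0],X[1],[0,.8,1.6,2.4]),zb))
E
```

```text
d [-0.0066, -0.001, -0.005] turn -0.001 phi 3.141 tcp [0.4934, 0.001, 0.295] tilt [0.0, 0.0] q6 -1.9 F [-0.4, -0.3, 0.3] gap 0.5 grip 0.0 t 2.2
red [69. 89.] 1468 [ 0.39  -0.234  0.073] (array([ 0.39214191, -0.23153692,  0.16716082]), np.float64(0.7826549727520435))
red [ 14. 157.] 318 [ 0.463 -0.314  0.073] (array([ 0.46628507, -0.34103202,  1.68909332]), np.float64(0.33372641509433965))
red [311. 239.] 702 [0.567 0.032 0.073] (array([0.56617589, 0.03218684, 2.06585455]), np.float64(0.2280982905982906))
red [251. 245.] 478 [ 0.575 -0.043  0.073] (array([ 0.57950006, -0.04883282,  2.18465224]), np.float64(0.7088127615062761))
red [185. 258.] 639 [ 0.592 -0.129  0.073] (array([ 0.59235924, -0.13012375,  2.17934392]), np.float64(0.21586463223787167))
blue [395. 113.] 769 [0.415 0.129 0.055] (array([0.41546012, 0.12757352, 3.41254396]), np.float64(0.32192782834850453))
blue [290. 140.] 516 [0.446 0.005 0.055] (array([ 0.44554825,  0.00524262, -0.51136366]), np.float64(0.1348110465116279))
```

View pics/w0.png

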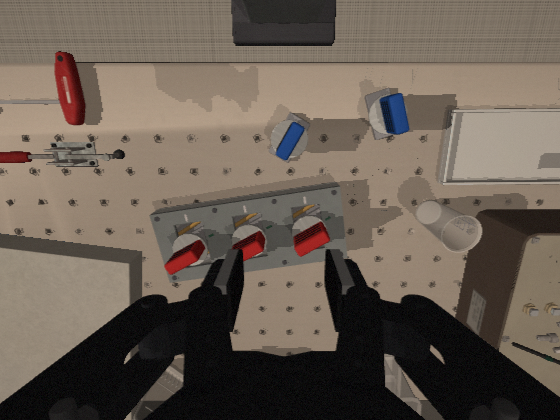

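The wrist view shows red fins at (311,239), (251,245, partly behind a finger) and (185,258). The two blues are at (395,113) and (290,140), the tray is at the right edge, and the beaker is at (430–460, 210–235). The outer fins are 164 mm apart, so the block yaw is about 0.16. Next I go above socket 1 and turn counterclockwise, which keeps joint 6 away from its limit.

```bash
python3 drive.py '[{"finger_gap": 0.5, "xyz": [-0.036, 0.015, 0.047]}, {"finger_gap": 0.5, "xyz": [-0.036, 0.016, 0.048]}, {"finger_gap": 0.5, "twist": -0.15}, {"finger_gap": 0.5, "twist": -0.15}, {"finger_gap": 0.5, "twist": -0.15}, {"finger_gap": 0.5, "twist": -0.15}, {"finger_gap": 0.5, "twist": -0.15}, {"finger_gap": 0.5, "twist": -0.15}]' >/dev/null
python3 drive.py '[{"finger_gap": 0.5, "twist": -0.15}, {"finger_gap": 0.5, "twist": -0.15}, {"finger_gap": 0.5, "twist": -0.15}, {"finger_gap": 0.5, "twist": -0.15}, {"finger_gap": 0.5, "twist": -0.15}, {"finger_gap": 0.5, "twist": -0.15}, {"finger_gap": 0.5, "twist": -0.15}, {"finger_gap": 0.5, "twist": -0.12}]' >/dev/null
python3 drive.py '[{"finger_gap": 0.5}, {"finger_gap": 0.5}, {"finger_gap": 0.5}]'
cat > look.py <<'E'
import sys
from h import *
# python3 look.py name col zb : fit fins in the wrist view
def look(name,col,zb,amin=250):
    A=shot('wrist',name);out=[]
    for c,s,m in blobs(mask(A[0],col),amin):
        X=ray(c,A[1],A[2],zb+.055)[0]
        r=fit([(m,*A[1:])],(X[0],X[1],[0,.8,1.6,2.4]),zb);out.append(r[0])
        print(col,c.round(),s[:5],"->",r[0].round(4),round(r[1],2))
    return out
if __name__=="__main__": look(sys.argv[1],sys.argv[2],float(sys.argv[3]))
E
python3 - <<'E'
from look import *
rel(.566,.032,.072,2.066)
look("w1","red",.018)
E
```

```text
clock: 4.15
tcp_pos: [0.5521, 0.0262, 0.2179]
tcp_rot: [-2.698, 1.609, -0.0]
ft_force: [0.2, -0.8, -0.2]
finger_gap: 0.499
grasp_force: 0.0
d [0.0015, -0.015, 0.1459] turn 0.0 phi -1.076 tcp [0.5521, 0.0262, 0.2179] tilt [0.0, 0.0] q6 0.15 F [0.2, -0.8, -0.2] gap 0.499 grip 0.0 t 4.2
red [332.  23.] [ 319    0   26   49 1022] -> [ 0.591  -0.1316  1.9279] 0.19
red [296. 113.] [ 287   86   20   56 1045] -> [ 0.58   -0.0484 -1.067 ] 0.09
red [265. 200.] [255 174  21  54 938] -> [0.5664 0.0328 2.0813] 0.14
```

View pics/w1.png

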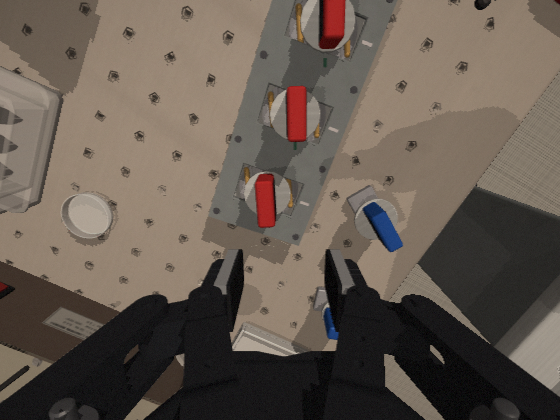

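The wrist view shows all three red fins clearly, at (265,200), (296,113) and (332,23). The estimates agree to about 1 mm. Descending on spent_a.

```bash
python3 drive.py '[{"finger_gap": 0.5, "xyz": [0.001, -0.015, 0.02]}, {"finger_gap": 0.5, "xyz": [0, 0, 0.04]}, {"finger_gap": 0.5, "xyz": [0, 0, 0.04]}, {"finger_gap": 0.5, "xyz": [0, 0, 0.03]}, {"finger_gap": 0.5}, {"finger_gap": 0.5}]' >/dev/null
python3 -c "
from h import *
rel(.5664,.0328,.072,2.08)"
```

```text
d [-0.0001, -0.0001, 0.0163] turn -0.012 phi -1.074 tcp [0.5664, 0.0327, 0.0883] tilt [0.0, -0.001] q6 0.15 F [0.7, 0.6, 0.9] gap 0.504 grip 0.0 t 4.8
```

```bash
python3 drive.py '[{"finger_gap": 0.5, "xyz": [0, 0, 0.016], "twist": -0.012}, {"finger_gap": 0.5}, {"finger_gap": 0.0}, {"finger_gap": 0.0}, {"finger_gap": 0.0}, {"finger_gap": 0.0}, {"finger_gap": 0}, {"finger_gap": 0}]' 60
python3 -c "
from h import *
rel(.5664,.0328,.068,.163)"
```

```text
clock: 5.6
tcp_pos: [0.567, 0.033, 0.0726]
tcp_rot: [-2.708, 1.589, -0.004]
ft_force: [2.8, -0.0, 1.8]
finger_gap: 0.176
grasp_force: 60.0
d [-0.0002, 0.0006, 0.0046] turn -1.224 phi -1.061 tcp [0.567, 0.033, 0.0726] tilt [0.003, 0.001] q6 0.17 F [2.8, -0.0, 1.8] gap 0.176 grip 60.0 t 5.6
```

```bash
python3 drive.py '[{"finger_gap": 0, "xyz": [0, 0, 0.0015]}, {"finger_gap": 0, "xyz": [0, 0, 0.0015]}, {"finger_gap": 0}, {"finger_gap": 0, "twist": -0.1}, {"finger_gap": 0, "twist": -0.1}]'
python3 -c "
from h import *
rel(.5664,.0328,.068,.163)"
```

```text
clock: 6.1
tcp_pos: [0.5674, 0.0331, 0.07]
tcp_rot: [-2.856, 1.304, -0.005]
ft_force: [2.7, 1.2, 6.4]
finger_gap: 0.178
grasp_force: 60.6
d [-0.0004, 0.0009, 0.002] turn -1.02 phi -0.857 tcp [0.5674, 0.0331, 0.07] tilt [0.004, 0.001] q6 0.37 F [2.7, 1.2, 6.4] gap 0.178 grip 60.6 t 6.1
```

```bash
python3 drive.py '[{"finger_gap": 0, "twist": -0.15}, {"finger_gap": 0, "twist": -0.15}, {"finger_gap": 0, "twist": -0.15}, {"finger_gap": 0, "twist": -0.15}, {"finger_gap": 0, "twist": -0.15}, {"finger_gap": 0, "twist": -0.15}, {"finger_gap": 0, "twist": -0.12}, {"finger_gap": 0}]'
python3 -c "
from h import *
rel(.5664,.0328,.068,.163)"
```

```text
clock: 6.9
tcp_pos: [0.5673, 0.0334, 0.07]
tcp_rot: [-3.131, -0.253, -0.006]
ft_force: [1.9, 1.9, 7.3]
finger_gap: 0.175
grasp_force: 60.7
d [-0.001, 0.0005, 0.002] turn -0.002 phi 0.161 tcp [0.5673, 0.0334, 0.07] tilt [0.004, 0.001] q6 1.39 F [1.9, 1.9, 7.3] gap 0.175 grip 60.7 t 6.9
```

Aligned with the slot. Lifting slowly and watching the force.

```bash
python3 drive.py '[{"finger_gap": 0, "xyz": [0, 0, -0.004]}, {"finger_gap": 0, "xyz": [0, 0, -0.004]}, {"finger_gap": 0, "xyz": [0, 0, -0.004]}, {"finger_gap": 0, "xyz": [0, 0, -0.004]}, {"finger_gap": 0, "xyz": [0, 0, -0.004]}]'
python3 drive.py '[{"finger_gap": 0, "xyz": [0, 0, -0.005]}, {"finger_gap": 0, "xyz": [0, 0, -0.015]}, {"finger_gap": 0, "xyz": [0, 0, -0.03]}, {"finger_gap": 0, "xyz": [0, 0, -0.04]}, {"finger_gap": 0, "xyz": [0, 0, -0.04]}, {"finger_gap": 0}, {"finger_gap": 0}]'
python3 - <<'E'
from h import *
rel(.451,.314,.2,-.09)
A=shot('wrist','w2')
E
```

```text
clock: 7.4
tcp_pos: [0.5658, 0.0327, 0.0884]
tcp_rot: [-3.132, -0.248, -0.0]
ft_force: [4.1, 0.8, -4.3]
finger_gap: 0.174
grasp_force: 59.2
clock: 8.1
tcp_pos: [0.5637, 0.0322, 0.2185]
tcp_rot: [-3.131, -0.247, 0.006]
ft_force: [-0.5, -0.4, -3.6]
finger_gap: 0.178
grasp_force: 59.5
d [-0.0671, -0.2959, 0.019] turn 0.247 phi 0.157 tcp [0.5637, 0.0322, 0.2185] tilt [-0.004, 0.0] q6 1.39 F [-0.5, -0.4, -3.6] gap 0.178 grip 59.5 t 8.1
```

View pics/w2.png

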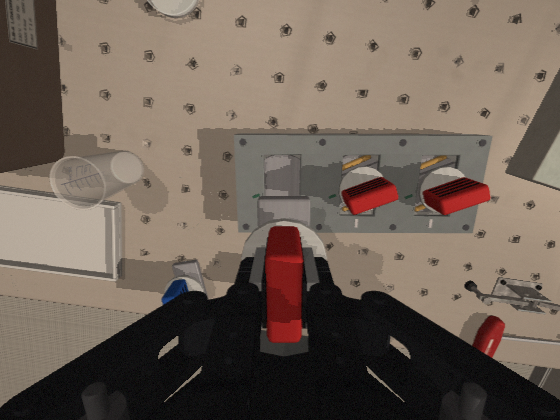

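The wrist view shows spent_a held in the gripper and an empty slot at (281,175). The block top corners are at (235,135), (489,136), (487,233) and (238,233), and the tray is at the left. I go halfway to the tray and measure it.

```bash
python3 drive.py '[{"finger_gap": 0, "xyz": [-0.01, -0.04, 0], "twist": 0.08}, {"finger_gap": 0, "xyz": [-0.01, -0.04, 0], "twist": 0.08}, {"finger_gap": 0, "xyz": [-0.01, -0.04, 0], "twist": 0.08}, {"finger_gap": 0}, {"finger_gap": 0}]' >/dev/null
cat > tray.py <<'E'
from h import *
def tray(name):
    im,K,V=shot('wrist',name);h=cv2.cvtColor(im,cv2.COLOR_RGB2HSV)
    m=((h[...,1]<45)&(h[...,2]>140)).astype(np.uint8);m=cv2.morphologyEx(m,cv2.MORPH_CLOSE,np.ones((7,7),np.uint8))
    c=max(cv2.findContours(m,cv2.RETR_EXTERNAL,cv2.CHAIN_APPROX_NONE)[0],key=cv2.contourArea)[:,0]
    P=ray(c.astype(float),K,V,.014)[:,:2];r=cv2.minAreaRect(np.float32(P));print(r,c.min(0),c.max(0))
    q=cv2.approxPolyDP(c[:,None],12,True)[:,0];print(q.tolist(),ray(q.astype(float),K,V,.016)[:,:2].round(3).tolist())
    cv2.imwrite(f"pics/{name}m.png",m*255)
E
python3 - <<'E'
from tray import *
rel(.451,.314,.2,-.09)
tray('w3')
E
```

```text
d [-0.0865, -0.1579, 0.0165] turn 0.01 phi -0.08 tcp [0.5248, 0.1497, 0.2165] tilt [-0.006, -0.003] q6 0.92 F [0.3, -0.6, -2.7] gap 0.176 grip 60.0 t 8.6
((0.4896593391895294, 0.2996162474155426), (0.16277740895748138, 0.21940980851650238), 0.5854414105415344) [ 64 147] [241 292]
[[237, 152], [195, 152], [209, 162], [179, 173], [192, 207], [89, 216], [106, 222], [89, 232], [76, 217], [64, 234], [83, 291], [233, 280], [224, 200], [200, 199], [213, 182], [200, 173], [232, 190]] [[0.566, 0.194], [0.569, 0.239], [0.557, 0.225], [0.548, 0.26], [0.508, 0.253], [0.507, 0.372], [0.498, 0.355], [0.487, 0.378], [0.507, 0.388], [0.487, 0.408], [0.41, 0.407], [0.41, 0.218], [0.513, 0.215], [0.517, 0.242], [0.535, 0.224], [0.546, 0.237], [0.524, 0.205]]
```

View pics/w3.png

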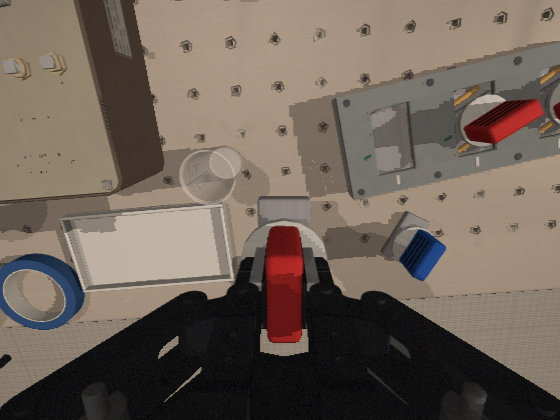

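The tray's outer rim corners are at about (63,216), (226,203), (236,281) and (84,292). The beaker base is near (225,164). The empty socket-1 slot has corners at about (372,112), (408,103), (413,168) and (378,175).

Run:
```python
from h import *
K,V=cam('wrist')
P=ray([[63,216],[226,203],[236,281],[84,292]],K,V,.016)[:,:2];print(P.round(3).tolist(),P.mean(0),cv2.minAreaRect(np.float32(P)))
for a,b in((0,1),(3,2),(3,0),(2,1)): print(np.linalg.norm(P[a]-P[b]).round(3), np.arctan2(*(P[a]-P[b])[::-1]).round(3))
print("cup",ray([[225,164]],K,V,0))
S=ray([[372,112],[408,103],[413,168],[378,175]],K,V,.033);print("slot",S.round(4).tolist(),S.mean(0))
```

```text
[[0.51, 0.402], [0.51, 0.213], [0.409, 0.214], [0.409, 0.406]] [0.45973429 0.30874187] ((0.45982807874679565, 0.309359610080719), (0.1929634064435959, 0.10091247409582138), 89.96393585205078)
0.189 1.572
0.191 1.57
0.101 3.102
0.101 3.126
cup [[0.55213762 0.21111704 0.        ]]
slot [[0.5961, 0.0528, 0.033], [0.6017, 0.0177, 0.033], [0.5369, 0.0097, 0.033], [0.5324, 0.046, 0.033]] [0.56675078 0.03154241 0.033     ]
```

```bash
python3 drive.py '[{"finger_gap": 0, "xyz": [-0.016, -0.043, 0]}, {"finger_gap": 0, "xyz": [-0.016, -0.043, 0]}, {"finger_gap": 0, "xyz": [-0.016, -0.043, 0]}, {"finger_gap": 0, "xyz": [-0.017, -0.042, 0]}, {"finger_gap": 0, "xyz": [-0.017, -0.042, 0]}, {"finger_gap": 0, "xyz": [0, 0, 0.03], "twist": -0.08}, {"finger_gap": 0, "xyz": [0, 0, 0.04]}, {"finger_gap": 0}]' >/dev/null
python3 drive.py '[{"finger_gap": 0}]' >/dev/null
python3 -c "
from h import *
rel(.460,.369,.060,0)"
```

```text
d [-0.0028, -0.0019, 0.0884] turn -0.003 phi -0.003 tcp [0.4629, 0.3673, 0.1484] tilt [-0.001, -0.003] q6 0.62 F [-0.6, 0.5, -1.7] gap 0.177 grip 60.2 t 9.6
```

```bash
python3 drive.py '[{"finger_gap": 0, "xyz": [-0.003, -0.002, 0.03]}, {"finger_gap": 0, "xyz": [0, 0, 0.03]}, {"finger_gap": 0, "xyz": [0, 0, 0.015]}, {"finger_gap": 0, "xyz": [0, 0, 0.006]}, {"finger_gap": 0, "xyz": [0, 0, 0.004]}, {"finger_gap": 0, "xyz": [0, 0, 0.003]}, {"finger_gap": 0}]'
python3 -c "
from h import *
rel(.460,.369,.0586,0)"
```

```text
clock: 10.3
tcp_pos: [0.4598, 0.3711, 0.0619]
tcp_rot: [-3.14, 0.003, -0.002]
ft_force: [-0.0, -0.6, -2.6]
finger_gap: 0.176
grasp_force: 60.1
d [0.0002, 0.0021, 0.0033] turn -0.002 phi -0.002 tcp [0.4598, 0.3711, 0.0619] tilt [0.001, 0.001] q6 0.62 F [-0.0, -0.6, -2.6] gap 0.176 grip 60.1 t 10.3
```

```bash
python3 drive.py '[{"finger_gap": 0, "xyz": [0, 0.002, 0.0015]}, {"finger_gap": 0, "xyz": [0, 0, 0.0015]}, {"finger_gap": 0}]'
python3 drive.py '[{"finger_gap": 0.45}, {"finger_gap": 0.45}, {"finger_gap": 0.45}, {"finger_gap": 0.45, "xyz": [0, 0, -0.03]}, {"finger_gap": 0.45, "xyz": [0, 0, -0.04]}, {"finger_gap": 0.45, "xyz": [0, 0, -0.04]}, {"finger_gap": 0.45, "xyz": [0, 0, -0.04]}]'
python3 -c "
from h import *
rel(.580,-.0484,.2,2.075)"
```

```text
clock: 10.6
tcp_pos: [0.4598, 0.3691, 0.06]
tcp_rot: [-3.141, 0.002, -0.003]
ft_force: [-0.9, -0.9, 6.4]
finger_gap: 0.177
grasp_force: 61.5
clock: 11.3
tcp_pos: [0.4592, 0.3685, 0.2093]
tcp_rot: [3.141, -0.003, -0.0]
ft_force: [0.1, 1.0, -0.0]
finger_gap: 0.453
grasp_force: 0.0
d [0.1216, 0.4167, 0.0095] turn 1.065 phi -0.002 tcp [0.4592, 0.3685, 0.2093] tilt [-0.0, -0.0] q6 0.62 F [0.1, 1.0, -0.0] gap 0.453 grip 0.0 t 11.3
```

```bash
python3 drive.py '[{"finger_gap": 0.5, "xyz": [0.0135, 0.046, 0]}, {"finger_gap": 0.5, "xyz": [0.0135, 0.046, 0]}, {"finger_gap": 0.5, "xyz": [0.0135, 0.046, 0]}, {"finger_gap": 0.5, "xyz": [0.0135, 0.046, 0]}, {"finger_gap": 0.5, "xyz": [0.0135, 0.046, 0]}, {"finger_gap": 0.5, "xyz": [0.0135, 0.046, 0]}, {"finger_gap": 0.5, "xyz": [0.0135, 0.046, 0]}, {"finger_gap": 0.5, "xyz": [0.0135, 0.046, 0]}]' >/dev/null
python3 drive.py '[{"finger_gap": 0.5, "xyz": [0.0135, 0.048, 0]}, {"finger_gap": 0.5, "twist": 0.15}, {"finger_gap": 0.5, "twist": 0.15}, {"finger_gap": 0.5, "twist": 0.15}, {"finger_gap": 0.5, "twist": 0.15}, {"finger_gap": 0.5, "twist": 0.15}, {"finger_gap": 0.5, "twist": 0.15}, {"finger_gap": 0.5, "twist": 0.15}]' >/dev/null
python3 drive.py '[{"finger_gap": 0.5}, {"finger_gap": 0.5}]'>/dev/null
python3 - <<'E'
from look import *
o=look("w4","red",.018)
p=min(o,key=lambda p:abs(p[1]+.0484)+abs(p[0]-.58));rel(p[0],p[1],.072,p[2])
E
```

```text
red [544.  81.] [ 524   61   36   49 1155] -> [ 0.4306 -0.2529  3.1102] 0.16
red [320. 115.] [ 308   87   24   58 1179] -> [ 0.5921 -0.1296  2.1191] 0.2
red [283. 204.] [275 177  18  56 975] -> [ 0.5793 -0.0486 -1.0477] 0.1
d [0.0005, 0.0011, 0.1358] turn -0.001 phi -1.049 tcp [0.58, -0.0476, 0.2078] tilt [-0.0, -0.0] q6 0.33 F [0.4, 0.4, -0.1] gap 0.504 grip 0.0 t 13.2
```

```bash
python3 drive.py '[{"finger_gap": 0.5, "xyz": [0, 0.001, 0.035]}, {"finger_gap": 0.5, "xyz": [0, 0, 0.035]}, {"finger_gap": 0.5, "xyz": [0, 0, 0.035]}, {"finger_gap": 0.5, "xyz": [0, 0, 0.02]}, {"finger_gap": 0.5, "xyz": [0, 0, 0.01]}, {"finger_gap": 0.5}, {"finger_gap": 0.5}]'
python3 -c "
from h import *
rel(.5797,-.0485,.072,2.085)"
```

```text
clock: 13.85
tcp_pos: [0.5801, -0.048, 0.0739]
tcp_rot: [-2.717, 1.575, -0.003]
ft_force: [0.5, 0.2, 1.5]
finger_gap: 0.503
grasp_force: 0.0
d [0.0003, 0.0006, 0.0019] turn 0.006 phi -1.051 tcp [0.5801, -0.048, 0.0739] tilt [0.002, -0.0] q6 0.32 F [0.5, 0.2, 1.5] gap 0.503 grip 0.0 t 13.8
```

Close, press 3 mm, and turn back 1.21 rad to the slot at 0.163.

```bash
python3 drive.py '[{"finger_gap": 0.5, "xyz": [0, 0.0005, 0.002]}, {"finger_gap": 0}, {"finger_gap": 0}, {"finger_gap": 0}, {"finger_gap": 0}, {"finger_gap": 0}, {"finger_gap": 0}]' 60
python3 drive.py '[{"finger_gap": 0, "xyz": [0, 0, 0.0015]}, {"finger_gap": 0, "xyz": [0, 0, 0.0015]}, {"finger_gap": 0}, {"finger_gap": 0, "twist": -0.15}, {"finger_gap": 0, "twist": -0.15}, {"finger_gap": 0, "twist": -0.15}, {"finger_gap": 0, "twist": -0.15}, {"finger_gap": 0, "twist": -0.15}]'
python3 drive.py '[{"finger_gap": 0, "twist": -0.15}, {"finger_gap": 0, "twist": -0.15}, {"finger_gap": 0, "twist": -0.15}, {"finger_gap": 0}, {"finger_gap": 0}]'
python3 -c "
from h import *
rel(.5797,-.0485,.068,.163)"
```

```text
clock: 14.55
tcp_pos: [0.5794, -0.0482, 0.0713]
tcp_rot: [-2.716, 1.576, -0.002]
ft_force: [1.7, 1.9, 1.6]
finger_gap: 0.175
grasp_force: 59.9
clock: 15.35
tcp_pos: [0.5788, -0.0484, 0.068]
tcp_rot: [3.107, -0.463, 0.0]
ft_force: [0.4, 0.2, 3.8]
finger_gap: 0.179
grasp_force: 60.2
clock: 15.85
tcp_pos: [0.5792, -0.0483, 0.0681]
tcp_rot: [3.133, 0.228, 0.002]
ft_force: [2.6, 0.7, 3.5]
finger_gap: 0.176
grasp_force: 60.1
d [0.0004, 0.0003, 0.0001] turn -0.018 phi 0.145 tcp [0.5792, -0.0483, 0.0681] tilt [0.001, -0.0] q6 1.52 F [2.6, 0.7, 3.5] gap 0.176 grip 60.1 t 15.8
```

```bash
python3 drive.py '[{"finger_gap": 0, "twist": -0.018}, {"finger_gap": 0, "xyz": [0, 0, -0.004]}, {"finger_gap": 0, "xyz": [0, 0, -0.004]}, {"finger_gap": 0, "xyz": [0, 0, -0.004]}, {"finger_gap": 0, "xyz": [0, 0, -0.004]}, {"finger_gap": 0, "xyz": [0, 0, -0.004]}]'
python3 drive.py '[{"finger_gap": 0, "xyz": [0, 0, -0.005]}, {"finger_gap": 0, "xyz": [0, 0, -0.015]}, {"finger_gap": 0, "xyz": [0, 0, -0.03]}, {"finger_gap": 0, "xyz": [0, 0, -0.04]}, {"finger_gap": 0, "xyz": [0, 0, -0.04]}, {"finger_gap": 0, "xyz": [0, 0, -0.01]}, {"finger_gap": 0}]'
python3 -c "
from h import *
rel(.460,.309,.2,0)"
```

```text
clock: 16.45
tcp_pos: [0.5782, -0.0483, 0.0875]
tcp_rot: [-3.131, -0.26, 0.002]
ft_force: [0.3, 0.1, -1.8]
finger_gap: 0.182
grasp_force: 59.2
clock: 17.15
tcp_pos: [0.5781, -0.0484, 0.2292]
tcp_rot: [-3.13, -0.26, -0.002]
ft_force: [-0.0, -0.2, -2.8]
finger_gap: 0.176
grasp_force: 59.4
d [-0.0575, -0.3719, 0.0293] turn 0.166 phi 0.166 tcp [0.5781, -0.0484, 0.2292] tilt [0.001, 0.001] q6 1.54 F [-0.0, -0.2, -2.8] gap 0.176 grip 59.4 t 17.2
```

```bash
python3 drive.py '[{"finger_gap": 0, "xyz": [-0.0072, -0.0465, 0]}, {"finger_gap": 0, "xyz": [-0.0072, -0.0465, 0]}, {"finger_gap": 0, "xyz": [-0.0072, -0.0465, 0]}, {"finger_gap": 0, "xyz": [-0.0072, -0.0465, 0]}, {"finger_gap": 0, "xyz": [-0.0072, -0.0465, 0]}, {"finger_gap": 0, "xyz": [-0.0072, -0.0465, 0]}, {"finger_gap": 0, "xyz": [-0.0072, -0.0465, 0]}, {"finger_gap": 0, "xyz": [-0.0072, -0.0465, 0]}]' >/dev/null
python3 drive.py '[{"finger_gap": 0, "twist": 0.1}, {"finger_gap": 0, "xyz": [0, 0, 0.03], "twist": 0.066}, {"finger_gap": 0, "xyz": [0, 0, 0.03]}, {"finger_gap": 0}, {"finger_gap": 0}]'>/dev/null
python3 -c "
from h import *
rel(.460,.309,.060,0)"
```

```text
d [0.0007, -0.0015, 0.1063] turn 0.0 phi 0.0 tcp [0.4597, 0.308, 0.1663] tilt [-0.003, -0.004] q6 0.69 F [0.3, 0.7, -2.3] gap 0.179 grip 60.0 t 18.4
```

```bash
python3 drive.py '[{"finger_gap": 0, "xyz": [0.001, -0.0015, 0.03]}, {"finger_gap": 0, "xyz": [0, 0, 0.03]}, {"finger_gap": 0, "xyz": [0, 0, 0.025]}, {"finger_gap": 0, "xyz": [0, 0, 0.013]}, {"finger_gap": 0, "xyz": [0, 0, 0.005]}, {"finger_gap": 0, "xyz": [0, 0, 0.002]}, {"finger_gap": 0}, {"finger_gap": 0}]'
python3 -c "
from h import *
rel(.460,.309,.0573,0)"
```

```text
clock: 19.25
tcp_pos: [0.462, 0.3112, 0.0642]
tcp_rot: [-3.14, -0.001, -0.003]
ft_force: [-0.2, 1.2, -1.9]
finger_gap: 0.176
grasp_force: 59.8
d [-0.002, 0.0022, 0.0068] turn 0.0 phi 0.0 tcp [0.462, 0.3112, 0.0642] tilt [0.002, 0.002] q6 0.69 F [-0.2, 1.2, -1.9] gap 0.176 grip 59.8 t 19.2
```

```bash
python3 drive.py '[{"finger_gap": 0, "xyz": [-0.002, 0.002, 0.003]}, {"finger_gap": 0, "xyz": [0, 0, 0.002]}, {"finger_gap": 0, "xyz": [0, 0, 0.0015]}, {"finger_gap": 0}]'
python3 drive.py '[{"finger_gap": 0, "xyz": [0, 0, 0.001]}, {"finger_gap": 0.45}, {"finger_gap": 0.45}, {"finger_gap": 0.45}, {"finger_gap": 0.45, "xyz": [0, 0, -0.03]}, {"finger_gap": 0.45, "xyz": [0, 0, -0.04]}, {"finger_gap": 0.45, "xyz": [0, 0, -0.04]}, {"finger_gap": 0.45, "xyz": [0, 0, -0.04]}]'
python3 -c "
from h import *
rel(.592,-.130,.2,2.10)"
```

```text
clock: 19.65
tcp_pos: [0.4592, 0.3085, 0.0581]
tcp_rot: [3.141, 0.001, 0.0]
ft_force: [-4.6, -0.9, 8.5]
finger_gap: 0.179
grasp_force: 61.6
clock: 20.45
tcp_pos: [0.4593, 0.3083, 0.2067]
tcp_rot: [3.141, 0.0, -0.0]
ft_force: [1.1, 1.0, -0.3]
finger_gap: 0.448
grasp_force: 0.0
d [0.1326, 0.4384, 0.0069] turn 1.042 phi 0.0 tcp [0.4593, 0.3083, 0.2067] tilt [-0.0, -0.0] q6 0.69 F [1.1, 1.0, -0.3] gap 0.448 grip 0.0 t 20.4
```

```bash
python3 drive.py '[{"finger_gap": 0.5, "xyz": [0.014, 0.046, 0]}, {"finger_gap": 0.5, "xyz": [0.014, 0.046, 0]}, {"finger_gap": 0.5, "xyz": [0.014, 0.046, 0]}, {"finger_gap": 0.5, "xyz": [0.014, 0.046, 0]}, {"finger_gap": 0.5, "xyz": [0.014, 0.046, 0]}, {"finger_gap": 0.5, "xyz": [0.014, 0.046, 0]}, {"finger_gap": 0.5, "xyz": [0.014, 0.046, 0]}, {"finger_gap": 0.5, "xyz": [0.014, 0.046, 0]}]' >/dev/null
python3 drive.py '[{"finger_gap": 0.5, "xyz": [0.014, 0.046, 0]}, {"finger_gap": 0.5, "xyz": [0.007, 0.025, 0]}, {"finger_gap": 0.5, "twist": 0.15}, {"finger_gap": 0.5, "twist": 0.15}, {"finger_gap": 0.5, "twist": 0.15}, {"finger_gap": 0.5, "twist": 0.15}, {"finger_gap": 0.5, "twist": 0.15}, {"finger_gap": 0.5, "twist": 0.15}]' >/dev/null
python3 drive.py '[{"finger_gap": 0.5, "twist": 0.14}, {"finger_gap": 0.5}, {"finger_gap": 0.5}]'>/dev/null
python3 - <<'E'
from look import *
o=look("w5","red",.018)
p=min(o,key=lambda p:abs(p[1]+.130)+abs(p[0]-.592));rel(p[0],p[1],.072,p[2])
E
```

```text
red [530.  53.] [ 503   27   54   55 1029] -> [ 0.4667 -0.3657  0.7626] 0.75
red [515. 169.] [ 480  145   72   52 1710] -> [ 0.4347 -0.2614  3.0991] 0.35
red [282. 207.] [ 273  179   20   56 1016] -> [ 0.5918 -0.1292 -1.0617] 0.1
d [-0.0014, -0.0001, 0.1332] turn 0.024 phi -1.037 tcp [0.5924, -0.1305, 0.2052] tilt [-0.0, -0.0] q6 0.48 F [0.4, 0.1, 0.0] gap 0.498 grip 0.0 t 22.4
```

```bash
python3 drive.py '[{"finger_gap": 0.5, "xyz": [-0.001, 0, 0.035], "twist": 0.015}, {"finger_gap": 0.5, "xyz": [0, 0, 0.035]}, {"finger_gap": 0.5, "xyz": [0, 0, 0.035]}, {"finger_gap": 0.5, "xyz": [0, 0, 0.018]}, {"finger_gap": 0.5, "xyz": [0, 0, 0.009]}, {"finger_gap": 0.5}, {"finger_gap": 0.5}]'
python3 -c "
from h import *
rel(.5918,-.1295,.072,2.085)"
```

```text
clock: 23.1
tcp_pos: [0.5928, -0.1296, 0.0744]
tcp_rot: [-2.715, 1.579, -0.003]
ft_force: [-0.3, -1.1, 0.3]
finger_gap: 0.498
grasp_force: 0.0
d [-0.0006, 0.0009, 0.0024] turn 0.003 phi -1.054 tcp [0.5928, -0.1296, 0.0744] tilt [0.002, -0.0] q6 0.47 F [-0.3, -1.1, 0.3] gap 0.498 grip 0.0 t 23.1
```

```bash
python3 drive.py '[{"finger_gap": 0.5, "xyz": [0, 0.001, 0.002]}, {"finger_gap": 0}, {"finger_gap": 0}, {"finger_gap": 0}, {"finger_gap": 0}, {"finger_gap": 0}, {"finger_gap": 0}]' 60
python3 drive.py '[{"finger_gap": 0, "xyz": [0, 0, 0.0015]}, {"finger_gap": 0, "xyz": [0, 0, 0.0015]}, {"finger_gap": 0}, {"finger_gap": 0, "twist": -0.15}, {"finger_gap": 0, "twist": -0.15}, {"finger_gap": 0, "twist": -0.15}, {"finger_gap": 0, "twist": -0.15}, {"finger_gap": 0, "twist": -0.15}]'
python3 drive.py '[{"finger_gap": 0, "twist": -0.15}, {"finger_gap": 0, "twist": -0.15}, {"finger_gap": 0, "twist": -0.15}, {"finger_gap": 0, "twist": -0.015}, {"finger_gap": 0}, {"finger_gap": 0}]'
python3 -c "
from h import *
rel(.5918,-.1295,.068,.163)"
```

```text
clock: 23.8
tcp_pos: [0.5918, -0.13, 0.0718]
tcp_rot: [-2.714, 1.58, -0.003]
ft_force: [1.7, 0.8, 2.4]
finger_gap: 0.177
grasp_force: 59.9
clock: 24.6
tcp_pos: [0.5917, -0.1302, 0.0686]
tcp_rot: [3.107, -0.467, 0.003]
ft_force: [2.4, 1.2, 2.3]
finger_gap: 0.178
grasp_force: 60.1
clock: 25.2
tcp_pos: [0.5919, -0.1298, 0.0687]
tcp_rot: [-3.132, -0.248, -0.003]
ft_force: [4.1, 3.1, 3.2]
finger_gap: 0.179
grasp_force: 60.1
d [-0.0, -0.0003, 0.0007] turn -0.005 phi 0.158 tcp [0.5919, -0.1298, 0.0687] tilt [0.002, 0.0] q6 1.68 F [4.1, 3.1, 3.2] gap 0.179 grip 60.1 t 25.2
```

```bash
python3 drive.py '[{"finger_gap": 0, "xyz": [0, 0, -0.004]}, {"finger_gap": 0, "xyz": [0, 0, -0.004]}, {"finger_gap": 0, "xyz": [0, 0, -0.004]}, {"finger_gap": 0, "xyz": [0, 0, -0.004]}, {"finger_gap": 0, "xyz": [0, 0, -0.004]}]'
python3 drive.py '[{"finger_gap": 0, "xyz": [0, 0, -0.005]}, {"finger_gap": 0, "xyz": [0, 0, -0.015]}, {"finger_gap": 0, "xyz": [0, 0, -0.03]}, {"finger_gap": 0, "xyz": [0, 0, -0.04]}, {"finger_gap": 0, "xyz": [0, 0, -0.04]}, {"finger_gap": 0, "xyz": [0, 0, -0.01]}, {"finger_gap": 0}]'
python3 -c "
from h import *
rel(.460,.249,.2,0)"
```

```text
clock: 25.7
tcp_pos: [0.5817, -0.1307, 0.0807]
tcp_rot: [-3.128, -0.244, 0.036]
ft_force: [-3.3, -6.9, -37.9]
finger_gap: 0.176
grasp_force: 59.3
clock: 26.4
tcp_pos: [0.5909, -0.1304, 0.231]
tcp_rot: [3.131, 0.251, 0.005]
ft_force: [-0.0, 0.4, -3.5]
finger_gap: 0.178
grasp_force: 65.5
d [-0.069, -0.3955, 0.0305] turn 0.16 phi 0.16 tcp [0.5909, -0.1304, 0.231] tilt [0.003, -0.0] q6 1.68 F [-0.0, 0.4, -3.5] gap 0.178 grip 65.5 t 26.4
```

The third one caught at about 38 N before it came free, so I check how it sits in the grip.

```bash
python3 -c "
from h import *
shot('wrist','w6');a=shot('side')[0]
cv2.imwrite('pics/w6b.png',cv2.resize(a[180:340,200:420],None,fx=3,fy=3,interpolation=2)[:,:,::-1])"
```

```text
(no output)
```

View pics/w6.png

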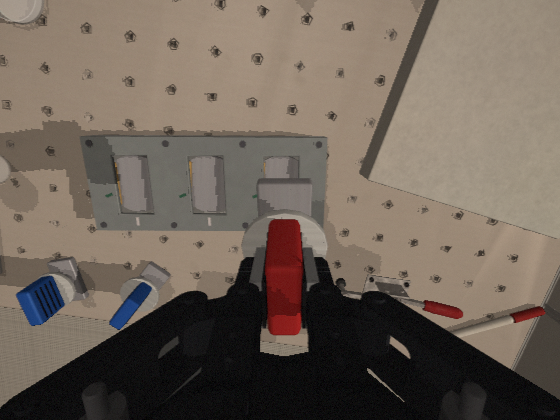

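View pics/w6b.png

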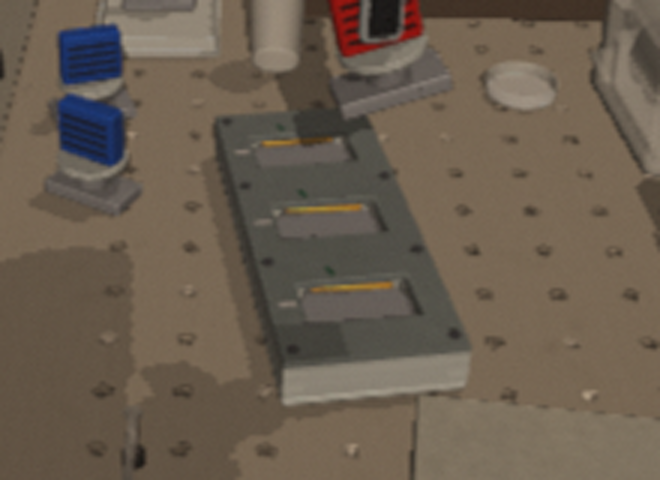

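The holder came out pitched about 10° in the grip, with its +x end up. It should right itself when set on the tray floor. The image also shows all three slots empty, with block corners at about (80,137), (327,137) and (94,231), and slot 1 and slot 2 openings at (115–155,156–213) and (189–226,156–213). I refine the socket centres from these.

Run:
```python
from h import *
K,V=cam('wrist')
im=cv2.imread('pics/w6.png')
B=ray([[80,137],[327,137],[94,231]],K,V,.033)[:,:2];print("blk",B.round(4).tolist(),np.linalg.norm(B[0]-B[1]),np.linalg.norm(B[0]-B[2]),np.arctan2(*(B[0]-B[1])[::-1])-np.pi/2, "centre",(B[1]+B[2])/2)
for s in([[115,156],[148,156],[155,213],[120,213]],[[189,156],[222,156],[226,213],[192,213]]):
    S=ray(s,K,V,.033)[:,:2];print(S.round(4).tolist(),S.mean(0))
h=cv2.resize(im[120:245,65:345],None,fx=2.8,fy=2.8,interpolation=cv2.INTER_CUBIC);cv2.imwrite('pics/w6c.png',h)
```

```text
blk [[0.6082, 0.0858], [0.6494, -0.1685], [0.5035, 0.0743]] 0.25758450486242496 0.10540195790830037 0.16035030892337154 centre [ 0.57641731 -0.04713331]
[[0.5941, 0.0498], [0.5997, 0.0152], [0.5366, 0.0058], [0.5303, 0.0447]] [0.56518272 0.0288899 ]
[[0.6067, -0.0278], [0.6123, -0.0624], [0.5494, -0.0732], [0.5433, -0.0354]] [ 0.5779051  -0.04968548]
```

View pics/w6c.png

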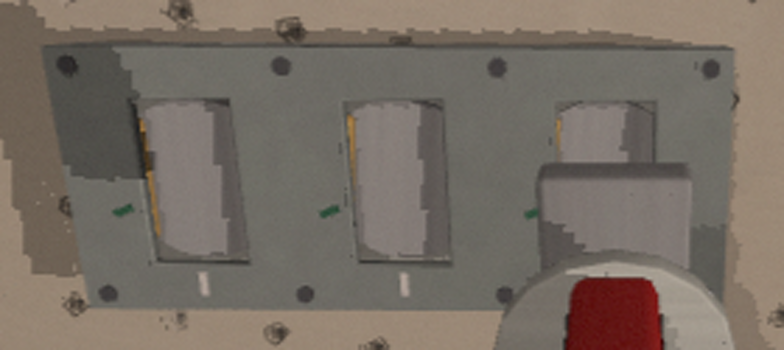

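```bash
python3 - <<'E'
from h import *
K,V=cam('wrist');f=lambda L:ray(np.array(L)/2.8+[65,120]-.3,K,V,.033)[:,:2]
B=f([(42,46),(735,49),(88,307)]);print("blk",np.linalg.norm(B[0]-B[1]),np.linalg.norm(B[0]-B[2]),np.arctan2(*(B[0]-B[1])[::-1])-np.pi/2,"centre",(B[1]+B[2])/2)
for s in([(133,98),(229,98),(249,263),(155,263)],[(343,100),(442,100),(452,262),(355,262)]):
    S=f(s);print(S.mean(0),np.linalg.norm(S[0]-S[1]),np.linalg.norm(S[1]-S[2]))
S=f([(556,100),(655,100)]).mean(0);print("s3",S-.033*np.array([np.cos(.161),np.sin(.161)]))
rel(.452,.249,.2,0)
E
python3 drive.py '[{"finger_gap": 0, "xyz": [-0.0096, -0.049, 0]}, {"finger_gap": 0, "xyz": [-0.0096, -0.049, 0]}, {"finger_gap": 0, "xyz": [-0.0096, -0.049, 0]}, {"finger_gap": 0, "xyz": [-0.0096, -0.049, 0]}, {"finger_gap": 0, "xyz": [-0.0096, -0.049, 0]}, {"finger_gap": 0, "xyz": [-0.0096, -0.049, 0]}, {"finger_gap": 0, "xyz": [-0.0096, -0.049, 0]}, {"finger_gap": 0, "xyz": [-0.0096, -0.049, 0]}]' >/dev/null
python3 drive.py '[{"finger_gap": 0, "twist": 0.1}, {"finger_gap": 0, "xyz": [0, 0, 0.03], "twist": 0.06}, {"finger_gap": 0, "xyz": [0, 0, 0.03]}, {"finger_gap": 0}, {"finger_gap": 0}]'>/dev/null
python3 -c "
from h import *
rel(.452,.249,.060,0)"
```

```text
blk 0.2579363523668199 0.10413846236828994 0.15612830212395612 centre [ 0.57756713 -0.04848999]
[0.56525679 0.03038675] 0.03640162080404402 0.06591268561315419
[ 0.57798298 -0.0492408 ] 0.0375461292952398 0.06471110713482078
s3 [ 0.59030596 -0.12942312]
d [-0.0753, -0.396, 0.0277] turn 0.159 phi 0.159 tcp [0.5894, -0.1301, 0.2269] tilt [-0.004, 0.001] q6 1.68 F [-0.7, -0.1, -3.5] gap 0.179 grip 65.5 t 26.5
d [-0.0001, -0.0055, 0.1073] turn 0.001 phi 0.001 tcp [0.4523, 0.2439, 0.1673] tilt [-0.002, -0.004] q6 0.76 F [1.0, -0.1, -0.4] gap 0.18 grip 65.2 t 27.8
```

```bash
python3 drive.py '[{"finger_gap": 0, "xyz": [0, -0.005, 0.03]}, {"finger_gap": 0, "xyz": [0, 0, 0.03]}, {"finger_gap": 0, "xyz": [0, 0, 0.025]}, {"finger_gap": 0, "xyz": [0, 0, 0.005]}, {"finger_gap": 0}, {"finger_gap": 0}]'
python3 -c "
from h import *
rel(.452,.249,.060,0)"
```

```text
clock: 28.4
tcp_pos: [0.454, 0.2506, 0.0802]
tcp_rot: [-3.139, -0.001, -0.005]
ft_force: [0.6, 1.1, -2.2]
finger_gap: 0.175
grasp_force: 65.2
d [-0.0021, 0.0017, 0.0202] turn 0.001 phi 0.001 tcp [0.454, 0.2506, 0.0802] tilt [0.003, 0.002] q6 0.75 F [0.6, 1.1, -2.2] gap 0.175 grip 65.2 t 28.4
```

```bash
python3 drive.py '[{"finger_gap": 0, "xyz": [-0.002, 0.001, 0.005]}, {"finger_gap": 0, "xyz": [0, 0, 0.005]}, {"finger_gap": 0, "xyz": [0, 0, 0.004]}, {"finger_gap": 0, "xyz": [0, 0, 0.002]}, {"finger_gap": 0}]'
python3 drive.py '[{"finger_gap": 0, "xyz": [0, 0, 0.002]}, {"finger_gap": 0, "xyz": [0, 0, 0.001]}, {"finger_gap": 0}]' 25
python3 drive.py '[{"finger_gap": 0, "xyz": [0, 0, 0.001]}, {"finger_gap": 0, "xyz": [0, 0, 0.001]}, {"finger_gap": 0}]'
```

```text
clock: 28.9
tcp_pos: [0.4529, 0.249, 0.0667]
tcp_rot: [-3.142, -0.006, -0.007]
ft_force: [-0.3, -5.6, 22.7]
finger_gap: 0.18
grasp_force: 69.6
clock: 29.2
tcp_pos: [0.4547, 0.2492, 0.0657]
tcp_rot: [-3.141, -0.008, -0.013]
ft_force: [1.8, -10.0, 32.2]
finger_gap: 0.178
grasp_force: 71.4
clock: 29.5
tcp_pos: [0.4559, 0.2494, 0.065]
tcp_rot: [-3.14, -0.01, -0.017]
ft_force: [3.6, -11.8, 37.4]
finger_gap: 0.179
grasp_force: 72.7
```

```bash
python3 drive.py '[{"finger_gap": 0, "xyz": [0, 0, -0.005]}, {"finger_gap": 0, "xyz": [0, 0, -0.003]}, {"finger_gap": 0}]' 60
python3 -c "
from h import *
a=shot('side')[0];b=shot('scene')[0]
a=cv2.resize(a[110:250,190:340],None,fx=2.6,fy=2.6,interpolation=2);b=cv2.resize(b[205:345,160:310],None,fx=2.6,fy=2.6,interpolation=2)
cv2.imwrite('pics/p7.png',np.hstack([a,b])[:,:,::-1])"
```

```text
clock: 29.8
tcp_pos: [0.4506, 0.2487, 0.0655]
tcp_rot: [-3.141, -0.0, -0.0]
ft_force: [0.5, -1.1, 2.0]
finger_gap: 0.174
grasp_force: 67.5
```

View pics/p7.png

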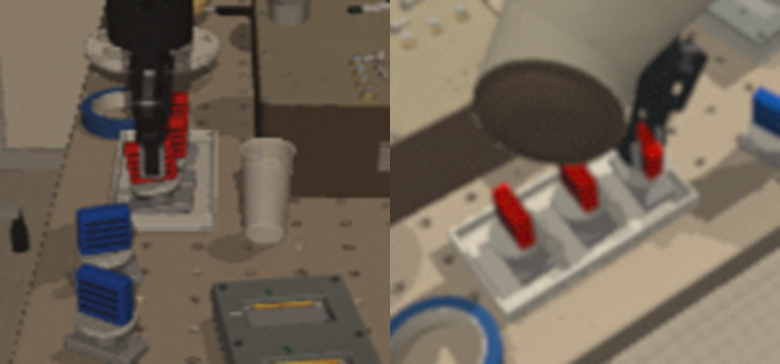

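The holder is inside the tray beside the other two, still pitched with its -x edge on the floor. I release gently so it settles flat.

```bash
python3 drive.py '[{"finger_gap": 0.25}, {"finger_gap": 0.3}, {"finger_gap": 0.35}, {"finger_gap": 0.45}, {"finger_gap": 0.45}, {"finger_gap": 0.45, "xyz": [0, 0, -0.015]}, {"finger_gap": 0.45, "xyz": [0, 0, -0.03]}, {"finger_gap": 0.45, "xyz": [0, 0, -0.04]}]' 20
python3 drive.py '[{"finger_gap": 0.45, "xyz": [0.012, 0.045, -0.04]}, {"finger_gap": 0.45, "xyz": [0.012, 0.045, -0.04]}, {"finger_gap": 0.45, "xyz": [0.012, 0.045, 0]}, {"finger_gap": 0.45}, {"finger_gap": 0.45}]'
python3 - <<'E'
from look import *
rel(.445,.0,.2,0)
look("w8","red",.004);look("w9","blue",0)
a=shot('side')[0];b=shot('scene')[0]
a=cv2.resize(a[110:250,190:340],None,fx=2.6,fy=2.6,interpolation=2);b=cv2.resize(b[205:345,160:310],None,fx=2.6,fy=2.6,interpolation=2)
cv2.imwrite('pics/p8.png',np.hstack([a,b])[:,:,::-1])
E
```

```text
clock: 30.7
tcp_pos: [0.4497, 0.2478, 0.1497]
tcp_rot: [3.138, -0.0, -0.006]
ft_force: [0.8, 0.5, -0.4]
finger_gap: 0.449
grasp_force: 0.0
clock: 31.2
tcp_pos: [0.4823, 0.1294, 0.2156]
tcp_rot: [-3.141, 0.003, -0.0]
ft_force: [-0.8, -0.2, -0.2]
finger_gap: 0.449
grasp_force: 0.0
d [-0.037, 0.1295, 0.0156] turn -0.002 phi -0.002 tcp [0.4823, 0.1294, 0.2156] tilt [0.0, 0.0] q6 0.98 F [-0.8, -0.2, -0.2] gap 0.449 grip 0.0 t 31.2
red [ 44. 220.] [  21  195   50   51 1664] -> [0.4572 0.3661 3.0636] 0.31
red [105. 220.] [  85  195   41   52 1474] -> [ 0.457   0.3064 -0.1138] 0.24
red [164. 220.] [ 148  195   33   52 1282] -> [ 0.4569  0.2469 -0.067 ] 0.18
blue [ 24. 249.] [   0  203   50   82 1202] -> [0.3948 0.4155 2.0603] 0.76
blue [385. 248.] [362 223  43  50 931] -> [ 0.4252  0.0228 -0.3274] 0.56
blue [282. 256.] [271 230  25  52 773] -> [0.4149 0.1282 0.2234] 0.27
```

View pics/p8.png

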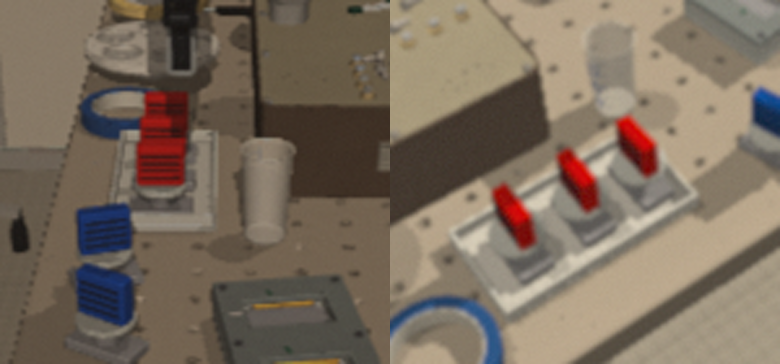

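View pics/w8.png

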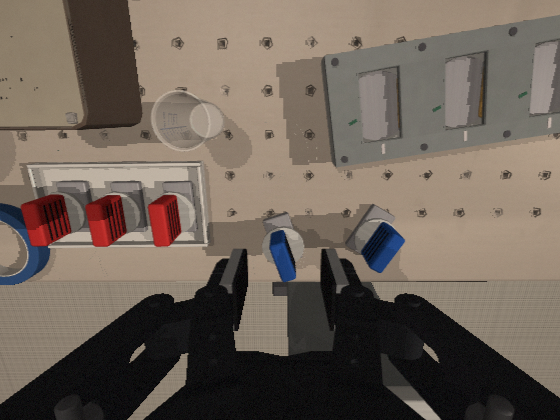

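All three spent holders stand in the tray at about (.457, .366/.306/.247), upright, and the beaker stands undisturbed at (190,120). The blues are at (282,256) and (385,248). Next I go above the first blue.

```bash
python3 drive.py '[{"finger_gap": 0.6, "xyz": [-0.034, 0.001, 0], "twist": -0.11}, {"finger_gap": 0.6, "xyz": [-0.034, -0.01, 0], "twist": -0.11}, {"finger_gap": 0.6}, {"finger_gap": 0.6}, {"finger_gap": 0.6}]' >/dev/null
python3 - <<'E'
from look import *
o=look("w10","blue",0)
p=min(o,key=lambda p:np.hypot(p[0]-.415,p[1]-.128));rel(p[0],p[1],.054,p[2])
E
```

```text
blue [ 11. 136.] [   0   91   31   77 1008] -> [0.4048 0.4148 0.0588] 0.65
blue [290. 195.] [280 170  20  51 797] -> [0.416  0.1282 3.4512] 0.13
blue [395. 209.] [369 185  51  46 965] -> [0.4261 0.0243 2.5788] 0.53
d [0.0, 0.0082, 0.1616] turn -0.089 phi 0.22 tcp [0.4141, 0.1362, 0.2155] tilt [0.0, 0.0] q6 1.1 F [-1.0, -0.4, 0.3] gap 0.6 grip 0.0 t 32.0
```

```bash
python3 drive.py '[{"finger_gap": 0.6, "xyz": [0, 0.008, 0.03], "twist": -0.089}, {"finger_gap": 0.6, "xyz": [0, 0, 0.04]}, {"finger_gap": 0.6, "xyz": [0, 0, 0.04]}, {"finger_gap": 0.5, "xyz": [0, 0, 0.03]}, {"finger_gap": 0.5, "xyz": [0, 0, 0.01]}, {"finger_gap": 0.5, "xyz": [0, 0, 0.005]}, {"finger_gap": 0.5}, {"finger_gap": 0.5}]' >/dev/null
python3 -c "
from h import *
rel(.416,.1282,.054,.3096)"
```

```text
d [-0.0003, 0.0002, 0.0077] turn -0.0 phi 0.309 tcp [0.4162, 0.1285, 0.0617] tilt [0.002, 0.002] q6 1.2 F [0.1, -0.1, 0.5] gap 0.501 grip 0.0 t 32.8
```

```bash
python3 drive.py '[{"finger_gap": 0.5, "xyz": [0, 0, 0.007]}, {"finger_gap": 0.5}, {"finger_gap": 0}, {"finger_gap": 0}, {"finger_gap": 0}, {"finger_gap": 0}, {"finger_gap": 0}]' 60
python3 drive.py '[{"finger_gap": 0, "xyz": [0, 0, -0.01]}, {"finger_gap": 0, "xyz": [0, 0, -0.03]}, {"finger_gap": 0, "xyz": [0, 0, -0.04]}, {"finger_gap": 0, "xyz": [0, 0, -0.04]}, {"finger_gap": 0, "xyz": [0, 0, -0.03]}, {"finger_gap": 0}]'
python3 -c "
from h import *
rel(.5661,.0315,.2,.161)"
```

```text
clock: 33.45
tcp_pos: [0.4151, 0.1278, 0.0536]
tcp_rot: [-3.104, -0.484, 0.0]
ft_force: [-0.7, 0.7, 1.1]
finger_gap: 0.177
grasp_force: 60.5
clock: 34.05
tcp_pos: [0.4172, 0.129, 0.2084]
tcp_rot: [-3.1, -0.484, -0.016]
ft_force: [0.3, 0.4, -3.5]
finger_gap: 0.178
grasp_force: 60.5
d [0.112, 0.1383, 0.0092] turn 0.149 phi 0.31 tcp [0.4172, 0.129, 0.2084] tilt [0.009, 0.006] q6 1.2 F [0.3, 0.4, -3.5] gap 0.178 grip 60.5 t 34.0
```

```bash
python3 drive.py '[{"finger_gap": 0, "xyz": [0.028, 0.0346, 0]}, {"finger_gap": 0, "xyz": [0.028, 0.0346, 0]}, {"finger_gap": 0, "xyz": [0.028, 0.0346, 0]}, {"finger_gap": 0, "xyz": [0.028, 0.0346, 0]}, {"finger_gap": 0, "xyz": [0, 0, 0.03], "twist": 0.149}, {"finger_gap": 0, "xyz": [0, 0, 0.03]}, {"finger_gap": 0}, {"finger_gap": 0}]' >/dev/null
python3 -c "
from h import *
rel(.565,.0316,.095,.161)"
```

```text
d [0.0019, -0.0017, 0.048] turn -0.0 phi 0.161 tcp [0.5635, 0.0297, 0.143] tilt [-0.002, -0.001] q6 1.39 F [0.2, -0.9, -1.7] gap 0.177 grip 60.5 t 34.8
```

```bash
python3 drive.py '[{"finger_gap": 0, "xyz": [0.001, -0.001, 0.02]}, {"finger_gap": 0, "xyz": [0.001, -0.001, 0.02]}, {"finger_gap": 0, "xyz": [0, 0, 0.006]}, {"finger_gap": 0}, {"finger_gap": 0}]'
python3 -c "
from h import *
rel(.565,.0316,.082,.161)"
```

```text
clock: 35.35
tcp_pos: [0.5666, 0.0327, 0.0992]
tcp_rot: [-3.131, -0.253, -0.005]
ft_force: [-0.1, 0.0, -2.6]
finger_gap: 0.182
grasp_force: 60.6
d [-0.0018, 0.0008, 0.0172] turn 0.0 phi 0.161 tcp [0.5666, 0.0327, 0.0992] tilt [0.003, 0.0] q6 1.39 F [-0.1, 0.0, -2.6] gap 0.182 grip 60.6 t 35.4
```

```bash
python3 drive.py '[{"finger_gap": 0, "xyz": [-0.001, 0.001, 0.005]}, {"finger_gap": 0, "xyz": [0, 0, 0.004]}, {"finger_gap": 0, "xyz": [0, 0, 0.003]}, {"finger_gap": 0, "xyz": [0, 0, 0.003]}, {"finger_gap": 0}, {"finger_gap": 0}]'
python3 -c "
from h import *
rel(.565,.0316,.078,.161)"
```

```text
clock: 35.95
tcp_pos: [0.5652, 0.0317, 0.0827]
tcp_rot: [-3.131, -0.251, -0.002]
ft_force: [0.5, 2.5, -0.7]
finger_gap: 0.177
grasp_force: 60.8
d [-0.0003, 0.0, 0.0047] turn -0.001 phi 0.16 tcp [0.5652, 0.0317, 0.0827] tilt [0.001, 0.001] q6 1.39 F [0.5, 2.5, -0.7] gap 0.177 grip 60.8 t 36.0
```

Foot is entering the slot (bottom ≈29 mm, under the cover top), with no contact force. Continue down.

```bash
python3 drive.py '[{"finger_gap": 0, "xyz": [0, 0, 0.003]}, {"finger_gap": 0, "xyz": [0, 0, 0.003]}, {"finger_gap": 0, "xyz": [0, 0, 0.003]}, {"finger_gap": 0, "xyz": [0, 0, 0.002]}, {"finger_gap": 0}]'
python3 drive.py '[{"finger_gap": 0, "xyz": [0, 0, 0.001]}, {"finger_gap": 0, "xyz": [0, 0, 0.0015]}, {"finger_gap": 0}]'
```

```text
clock: 36.45
tcp_pos: [0.5651, 0.0312, 0.0714]
tcp_rot: [3.131, 0.252, 0.001]
ft_force: [-1.2, 3.3, 1.8]
finger_gap: 0.179
grasp_force: 61.3
clock: 36.75
tcp_pos: [0.5651, 0.0312, 0.0691]
tcp_rot: [3.131, 0.252, 0.001]
ft_force: [-0.4, 3.0, 2.6]
finger_gap: 0.181
grasp_force: 61.3
```

```bash
python3 drive.py '[{"finger_gap": 0, "twist": 0.15}, {"finger_gap": 0, "twist": 0.15}, {"finger_gap": 0, "twist": 0.15}, {"finger_gap": 0, "twist": 0.15}, {"finger_gap": 0, "twist": 0.15}, {"finger_gap": 0, "twist": 0.15}, {"finger_gap": 0, "twist": 0.15}, {"finger_gap": 0, "twist": 0.15}]'
python3 drive.py '[{"finger_gap": 0, "twist": 0.08}, {"finger_gap": 0}, {"finger_gap": 0}]'
python3 -c "
from h import *
rel(.565,.0316,.07,.161-1.28);print(arm.get_obs()['torque'])"
```

```text
clock: 37.55
tcp_pos: [0.5662, 0.0318, 0.0697]
tcp_rot: [-2.72, 1.567, -0.004]
ft_force: [1.2, 4.3, 2.5]
finger_gap: 0.175
grasp_force: 61.5
clock: 37.85
tcp_pos: [0.5666, 0.0316, 0.0698]
tcp_rot: [-2.661, 1.664, -0.005]
ft_force: [3.9, 3.5, 2.3]
finger_gap: 0.178
grasp_force: 61.4
d [-0.0007, 0.0015, -0.0002] turn 0.002 phi -1.117 tcp [0.5666, 0.0316, 0.0698] tilt [0.004, 0.001] q6 0.11 F [3.9, 3.5, 2.3] gap 0.178 grip 61.4 t 37.8
[ 1.02038589 -1.11028184  0.03151941]
```

```bash
python3 drive.py '[{"finger_gap": 0, "xyz": [0, 0, -0.001]}, {"finger_gap": 0, "xyz": [0, 0, -0.001]}, {"finger_gap": 0.25}, {"finger_gap": 0.35}, {"finger_gap": 0.5}, {"finger_gap": 0.5}, {"finger_gap": 0.5}]'
python3 drive.py '[{"finger_gap": 0.5, "xyz": [0, 0, -0.015]}, {"finger_gap": 0.5, "xyz": [0, 0, -0.03]}, {"finger_gap": 0.5, "xyz": [0, 0, -0.04]}, {"finger_gap": 0.5, "xyz": [0, 0, -0.04]}, {"finger_gap": 0.5, "xyz": [0, 0, -0.04]}, {"finger_gap": 0.5}, {"finger_gap": 0.5}]'
python3 - <<'E'
from look import *
rel(.43,.02,.21,-.5)
look("w11","blue",.018);look("w12","blue",0)
E
```

```text
clock: 38.55
tcp_pos: [0.5641, 0.0308, 0.0707]
tcp_rot: [2.661, -1.668, -0.002]
ft_force: [0.5, 0.1, -0.2]
finger_gap: 0.503
grasp_force: 0.0
clock: 39.25
tcp_pos: [0.5647, 0.0312, 0.237]
tcp_rot: [-2.66, 1.668, -0.001]
ft_force: [0.4, 0.0, -0.6]
finger_gap: 0.5
grasp_force: 0.0
d [-0.0486, 0.1262, 0.0267] turn -0.62 phi -1.12 tcp [0.5647, 0.0312, 0.237] tilt [0.002, 0.001] q6 0.11 F [0.4, 0.0, -0.6] gap 0.5 grip 0.0 t 39.2
blue [282. 193.] [274 168  17  50 780] -> [0.5678 0.0273 2.037 ] 0.12
blue [399. 239.] [379 216  39  47 725] -> [0.4364 0.0197 2.7098] 0.34
blue [281. 193.] [272 168  18  50 789] -> [0.5658 0.032  2.0241] 0.04
blue [398. 239.] [379 216  38  47 730] -> [0.4259 0.0232 2.6905] 0.22
```

View pics/w11.png

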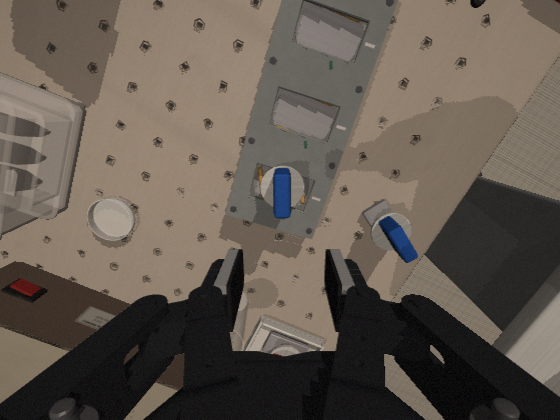

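The wrist view shows fresh_a seated in socket 1 at (282,193), with its fin at yaw about −1.11, which is the stop. The other blue now stands at (398,238), about (.426,.023). It was at (.4455,.005), so it has been knocked aside. I go above it and measure again.

```bash
python3 drive.py '[{"finger_gap": 0.6, "xyz": [-0.0178, 0.0428, 0.007]}, {"finger_gap": 0.6, "xyz": [-0.0178, 0.0428, 0.007]}, {"finger_gap": 0.6, "xyz": [-0.0178, 0.0428, 0.007]}, {"finger_gap": 0.6, "twist": -0.15}, {"finger_gap": 0.6, "twist": -0.15}, {"finger_gap": 0.6, "twist": -0.15}, {"finger_gap": 0.6, "twist": -0.15}, {"finger_gap": 0.6, "twist": -0.06}]' >/dev/null
python3 drive.py '[{"finger_gap": 0.6}, {"finger_gap": 0.6}]'>/dev/null
python3 - <<'E'
from look import *
o=look("w13","blue",0)
p=min(o,key=lambda p:np.hypot(p[0]-.426,p[1]-.023));rel(p[0],p[1],.054,p[2])
E
```

```text
blue [194.  49.] [ 170   18   53   65 1472] -> [0.5726 0.0306 2.032 ] 0.38
blue [280. 197.] [272 172  18  51 800] -> [0.4258 0.0239 2.6153] 0.13
blue [ 15. 351.] [  0 324  33  52 611] -> [0.3814 0.4197 1.8116] 0.7
d [0.0001, -0.001, 0.1603] turn 0.065 phi -0.461 tcp [0.4256, 0.0231, 0.2143] tilt [-0.002, -0.001] q6 0.67 F [0.1, 0.0, 0.4] gap 0.603 grip 0.0 t 40.4
```

```bash
python3 drive.py '[{"finger_gap": 0.6, "xyz": [0, -0.001, 0.03], "twist": 0.065}, {"finger_gap": 0.6, "xyz": [0, 0, 0.04]}, {"finger_gap": 0.6, "xyz": [0, 0, 0.04]}, {"finger_gap": 0.5, "xyz": [0, 0, 0.03]}, {"finger_gap": 0.5, "xyz": [0, 0, 0.01]}, {"finger_gap": 0.5, "xyz": [0, 0, 0.004]}, {"finger_gap": 0.5}, {"finger_gap": 0.5}]' >/dev/null
python3 -c "
from h import *
rel(.4258,.0239,.054,2.6153)"
```

```text
d [-0.0011, 0.0015, 0.0083] turn 0.002 phi -0.525 tcp [0.4275, 0.0246, 0.0623] tilt [0.003, 0.001] q6 0.61 F [-0.4, -0.3, -0.4] gap 0.503 grip 0.0 t 41.2
```

```bash
python3 drive.py '[{"finger_gap": 0.5, "xyz": [0, 0.001, 0.007]}, {"finger_gap": 0.5}, {"finger_gap": 0}, {"finger_gap": 0}, {"finger_gap": 0}, {"finger_gap": 0}, {"finger_gap": 0}]' 60
python3 -c "
from h import *
rel(.4258,.0239,.054,2.6153)"
python3 drive.py '[{"finger_gap": 0, "xyz": [0, 0, -0.01]}, {"finger_gap": 0, "xyz": [0, 0, -0.03]}, {"finger_gap": 0, "xyz": [0, 0, -0.04]}, {"finger_gap": 0, "xyz": [0, 0, -0.04]}, {"finger_gap": 0, "xyz": [0, 0, -0.03]}, {"finger_gap": 0}]'
python3 -c "
from h import *
rel(.5785,-.049,.2,.161)"
```

```text
clock: 41.9
tcp_pos: [0.4258, 0.0233, 0.054]
tcp_rot: [3.034, -0.815, -0.0]
ft_force: [-0.4, -0.6, -0.1]
finger_gap: 0.175
grasp_force: 60.7
d [-0.0003, -0.0005, 0.0] turn 0.001 phi -0.525 tcp [0.4258, 0.0233, 0.054] tilt [-0.0, -0.0] q6 0.61 F [-0.4, -0.6, -0.1] gap 0.175 grip 60.7 t 41.9
clock: 42.5
tcp_pos: [0.4282, 0.024, 0.2089]
tcp_rot: [-3.028, 0.812, -0.014]
ft_force: [1.1, -0.7, -2.8]
finger_gap: 0.177
grasp_force: 60.5
d [0.1666, -0.0119, 0.0102] turn -0.685 phi -0.524 tcp [0.4282, 0.024, 0.2089] tilt [0.01, 0.004] q6 0.61 F [1.1, -0.7, -2.8] gap 0.177 grip 60.5 t 42.5
```

```bash
python3 drive.py '[{"finger_gap": 0, "xyz": [0.0416, -0.003, 0]}, {"finger_gap": 0, "xyz": [0.0416, -0.003, 0]}, {"finger_gap": 0, "xyz": [0.0416, -0.003, 0]}, {"finger_gap": 0, "xyz": [0.0416, -0.003, 0]}, {"finger_gap": 0, "twist": -0.15}, {"finger_gap": 0, "twist": -0.15}, {"finger_gap": 0, "twist": -0.15}, {"finger_gap": 0, "twist": -0.15}]' >/dev/null
python3 drive.py '[{"finger_gap": 0, "xyz": [0, 0, 0.03], "twist": -0.085}, {"finger_gap": 0, "xyz": [0, 0, 0.03]}, {"finger_gap": 0}, {"finger_gap": 0}]' >/dev/null
python3 -c "
from h import *
rel(.5786,-.049,.095,.161)"
```

```text
d [0.0034, -0.0004, 0.0484] turn -0.001 phi 0.16 tcp [0.5754, -0.0499, 0.1435] tilt [-0.002, -0.001] q6 1.54 F [0.8, 0.4, -2.0] gap 0.181 grip 60.2 t 43.7
```

```bash
python3 drive.py '[{"finger_gap": 0, "xyz": [0.002, 0, 0.02]}, {"finger_gap": 0, "xyz": [0, 0, 0.02]}, {"finger_gap": 0, "xyz": [0, 0, 0.008]}, {"finger_gap": 0}, {"finger_gap": 0}, {"finger_gap": 0}]' >/dev/null
python3 -c "
from h import *
rel(.5786,-.049,.082,.161)"
```

```text
d [-0.0003, -0.0003, 0.0156] turn -0.0 phi 0.161 tcp [0.5789, -0.0493, 0.0976] tilt [0.003, 0.0] q6 1.54 F [-0.3, -0.1, -2.3] gap 0.178 grip 60.4 t 44.3
```

```bash
python3 drive.py '[{"finger_gap": 0, "xyz": [0, 0, 0.005]}, {"finger_gap": 0, "xyz": [0, 0, 0.004]}, {"finger_gap": 0, "xyz": [0, 0, 0.003]}, {"finger_gap": 0, "xyz": [0, 0, 0.003]}, {"finger_gap": 0}, {"finger_gap": 0}]'
python3 -c "
from h import *
rel(.5786,-.049,.069,.161)"
```

```text
clock: 44.9
tcp_pos: [0.5811, -0.0488, 0.0846]
tcp_rot: [3.131, 0.255, 0.012]
ft_force: [-0.5, 2.9, 10.4]
finger_gap: 0.176
grasp_force: 63.3
d [-0.0026, -0.0002, 0.0156] turn 0.001 phi 0.162 tcp [0.5811, -0.0488, 0.0846] tilt [0.008, -0.0] q6 1.54 F [-0.5, 2.9, 10.4] gap 0.176 grip 63.3 t 44.9
```

```bash
python3 -c "
from h import *
o=arm.get_obs();print(o['torque'],o['ft_force'])"
python3 drive.py '[{"finger_gap": 0, "xyz": [0, 0, -0.006]}, {"finger_gap": 0}, {"finger_gap": 0}, {"finger_gap": 0}]'
python3 - <<'E'
from h import *
o=arm.get_obs();print(o['torque'],o['ft_force']);rel(.5786,-.049,.082,.161)
im,K,V=shot('wrist','w14')
cv2.imwrite('pics/w14c.png',cv2.resize(im[110:330,150:420],None,fx=2.7,fy=2.7,interpolation=cv2.INTER_CUBIC)[:,:,::-1])
E
```

```text
[ 0.65016147  0.48766405 -0.06323984] [-0.49467631  2.85762819 10.35885568]
clock: 45.3
tcp_pos: [0.5772, -0.0496, 0.0862]
tcp_rot: [3.132, 0.251, -0.003]
ft_force: [0.3, -0.3, -2.6]
finger_gap: 0.179
grasp_force: 61.1
[ 0.0746661  -0.03938942  0.00421115] [ 0.28757944 -0.29002218 -2.59163398]
d [0.0015, -0.0003, 0.0042] turn -0.001 phi 0.16 tcp [0.5772, -0.0496, 0.0862] tilt [-0.002, -0.0] q6 1.54 F [0.3, -0.3, -2.6] gap 0.179 grip 61.1 t 45.3
```

View pics/w14c.png

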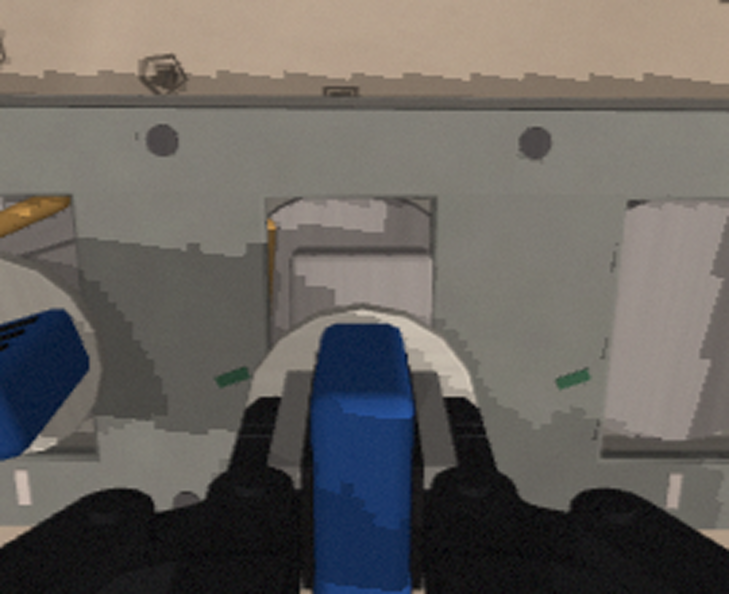

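The crop shows the foot's +x edge at crop row 250 (cols 291–433) and the slot's far edge at row 197 (cols 267–437). The foot looks too far toward −x and slightly toward −y, so I quantify it.

Run:
```python
from h import *
K,V=cam('wrist');u=np.array([np.cos(.161),np.sin(.161)]);v=np.array([-u[1],u[0]])
o=arm.get_obs();zb=o["tcp_pos"][2]-.054
f=lambda L,z:ray(np.array(L)/2.7+[150,110]-.3,K,V,z)[:,:2]
S=f([(267,197),(437,197)],.033).mean(0)-.033*u
F=f([(291,249),(433,249)],zb+.010);print("foot width",np.linalg.norm(F[0]-F[1]));F=F.mean(0)-.030*u
print("slot",S,"foot",F,"along x",(S-F)@u,"along y",(S-F)@v,"tcp",o["tcp_pos"],"foot-tcp",(F-o["tcp_pos"][:2])@u)
# neighbours: slot 3 corners
T=f([(627,199),(600,460)],.033);print("slot2b",T)
```

```text
foot width 0.030912859997733064
slot [ 0.58011929 -0.04951984] foot [ 0.57404127 -0.05278441] along x 0.006522743254580755 along y 0.0022480096624809625 tcp [ 0.57728021 -0.049537    0.08624306] foot-tcp -0.003717621555171807
slot2b [[ 0.62216046 -0.10548243]
 [ 0.55640259 -0.11588345]]
```

```bash
python3 drive.py '[{"finger_gap": 0, "xyz": [0, 0, -0.004]}, {"finger_gap": 0, "xyz": [0.0028, -0.001, 0]}, {"finger_gap": 0, "xyz": [0.0027, -0.001, 0]}, {"finger_gap": 0}, {"finger_gap": 0}, {"finger_gap": 0}]' >/dev/null
python3 - <<'E'
from h import *
rel(.5827,-.0466,.069,.161)
im,K,V=shot('wrist','w15');g=cv2.cvtColor(im,cv2.COLOR_RGB2GRAY).astype(int)
for c in(266,275,290,300): print(c,g[150:235:1,c-2:c+3].mean(1).round().astype(int).tolist())
for r in(190,196): print(r,g[r-1:r+2,235:325].mean(0).round().astype(int).tolist())
E
```

```text
d [-0.0002, 0.0, 0.0219] turn -0.001 phi 0.16 tcp [0.5829, -0.0465, 0.0909] tilt [-0.0, -0.0] q6 1.53 F [-0.3, -0.2, -2.9] gap 0.176 grip 61.2 t 46.0
266 [120, 121, 119, 106, 101, 90, 91, 91, 84, 76, 125, 127, 126, 126, 125, 125, 125, 125, 124, 124, 124, 124, 124, 124, 123, 123, 124, 123, 124, 124, 123, 124, 124, 123, 124, 124, 123, 124, 123, 123, 117, 91, 99, 106, 106, 107, 108, 107, 107, 106, 107, 85, 69, 69, 92, 122, 130, 139, 141, 141, 141, 140, 141, 141, 141, 133, 105, 105, 106, 105, 104, 105, 105, 105, 106, 100, 94, 99, 120, 138, 140, 138, 139, 139, 133]
275 [86, 82, 82, 61, 100, 91, 91, 92, 84, 78, 125, 126, 127, 126, 127, 125, 125, 125, 124, 125, 124, 124, 125, 123, 123, 123, 123, 123, 123, 123, 124, 124, 123, 123, 122, 123, 125, 123, 123, 123, 113, 121, 115, 102, 105, 105, 105, 105, 106, 106, 106, 85, 69, 70, 97, 126, 132, 143, 144, 145, 145, 145, 144, 144, 145, 145, 143, 144, 142, 144, 143, 143, 142, 103, 89, 91, 134, 139, 136, 119, 41, 32, 33, 34, 35]
290 [117, 119, 118, 112, 103, 89, 91, 89, 82, 59, 124, 126, 126, 124, 125, 124, 125, 124, 123, 125, 124, 124, 124, 124, 123
[... 907 characters left out ...]
18, 119, 122, 119, 118, 118, 117, 116, 116, 116, 115, 113, 113, 113, 114, 112, 113, 111, 107, 107, 104, 103, 104, 103, 105, 104, 102, 102, 100, 100, 99, 103, 105, 105, 104, 104, 103, 106, 107, 102, 103, 113, 119, 121, 121, 121, 121, 121, 122, 120, 121, 122]
196 [108, 110, 111, 111, 111, 110, 111, 111, 118, 121, 120, 121, 121, 121, 120, 120, 123, 89, 74, 76, 84, 95, 103, 105, 105, 104, 102, 104, 106, 105, 107, 106, 110, 108, 106, 105, 105, 104, 105, 104, 104, 106, 106, 107, 107, 136, 144, 144, 145, 145, 146, 145, 143, 143, 143, 143, 143, 143, 142, 143, 134, 110, 105, 104, 104, 100, 99, 101, 101, 103, 104, 104, 105, 95, 85, 81, 79, 69, 80, 106, 119, 120, 119, 120, 119, 120, 119, 119, 120, 121]
```

Run:
```python
from h import *
K,V=cam('wrist');u=np.array([np.cos(.161),np.sin(.161)]);v=np.array([-u[1],u[0]])
zb=arm.get_obs()["tcp_pos"][2]-.054
S=ray([[282.75,190]],K,V,.033)[0,:2]-.033*u
for r,z in((204.5,zb+.010),(201,zb)):
  F=ray([[283.8,r]],K,V,z)[0,:2]-.030*u;print((S-F)@u,(S-F)@v)
```

```text
0.002381676581116992 0.0006553902264995226
0.003068792609203382 0.0006594904327277359
```

```bash
python3 drive.py '[{"finger_gap": 0, "xyz": [0.002, -0.0005, 0.003]}, {"finger_gap": 0, "xyz": [0, 0, 0.003]}, {"finger_gap": 0, "xyz": [0, 0, 0.003]}, {"finger_gap": 0, "xyz": [0, 0, 0.003]}, {"finger_gap": 0, "xyz": [0, 0, 0.002]}, {"finger_gap": 0}, {"finger_gap": 0}]'
python3 -c "
from h import *
rel(.5847,-.0461,.069,.161);print(arm.get_obs()['torque'])"
```

```text
clock: 46.7
tcp_pos: [0.5848, -0.0457, 0.0773]
tcp_rot: [3.131, 0.251, -0.0]
ft_force: [-2.5, 1.3, 1.0]
finger_gap: 0.182
grasp_force: 61.5
d [-0.0001, 0.0004, 0.0083] turn -0.001 phi 0.16 tcp [0.5848, -0.0457, 0.0773] tilt [-0.0, -0.0] q6 1.53 F [-2.5, 1.3, 1.0] gap 0.182 grip 61.5 t 46.7
[ 0.01688942  0.42708872 -0.07430305]
```

It's in the slot. The holder centre sits about 5 mm behind the TCP along the fin, so I shift 0.75 mm in y with each turn row, which makes it pivot about the socket centre.

```bash
python3 drive.py '[{"finger_gap": 0, "xyz": [0, 0, 0.003]}, {"finger_gap": 0, "xyz": [0, 0, 0.003]}, {"finger_gap": 0, "xyz": [0, 0, 0.002]}, {"finger_gap": 0}, {"finger_gap": 0}]'
python3 drive.py '[{"finger_gap": 0, "xyz": [0, 0.0007, 0], "twist": 0.15}, {"finger_gap": 0, "xyz": [0, 0.0007, 0], "twist": 0.15}, {"finger_gap": 0}]'
python3 -c "
from h import *
rel(.5847,-.0461,.069,.161-1.28);print(arm.get_obs()['torque'])"
```

```text
clock: 47.2
tcp_pos: [0.585, -0.0457, 0.0692]
tcp_rot: [3.131, 0.252, 0.0]
ft_force: [-1.5, 0.3, 3.0]
finger_gap: 0.182
grasp_force: 62.0
clock: 47.5
tcp_pos: [0.5855, -0.047, 0.0694]
tcp_rot: [-3.134, 0.219, -0.002]
ft_force: [-1.5, 0.1, 2.6]
finger_gap: 0.174
grasp_force: 61.9
d [-0.0009, -0.0008, 0.0004] turn 0.98 phi -0.139 tcp [0.5855, -0.047, 0.0694] tilt [0.001, 0.0] q6 1.24 F [-1.5, 0.1, 2.6] gap 0.174 grip 61.9 t 47.5
[-0.04878377  0.2466724   0.0195254 ]
```

```bash
python3 drive.py '[{"finger_gap": 0, "xyz": [0, 0.0008, 0], "twist": 0.15}, {"finger_gap": 0, "xyz": [0, 0.0008, 0], "twist": 0.15}, {"finger_gap": 0, "xyz": [0, 0.0008, 0], "twist": 0.15}, {"finger_gap": 0}]'
python3 drive.py '[{"finger_gap": 0, "xyz": [0, 0.0008, 0], "twist": 0.15}, {"finger_gap": 0, "xyz": [0, 0.0008, 0], "twist": 0.15}, {"finger_gap": 0, "xyz": [0, 0.0008, 0], "twist": 0.15}, {"finger_gap": 0, "xyz": [0, 0.0003, 0], "twist": 0.08}, {"finger_gap": 0}, {"finger_gap": 0}]'
python3 -c "
from h import *
rel(.5847,-.0461,.069,.161-1.28);print(arm.get_obs()['torque'])"
```

```text
clock: 47.9
tcp_pos: [0.5852, -0.0493, 0.0695]
tcp_rot: [-3.007, 0.908, -0.003]
ft_force: [-0.1, -0.1, 2.8]
finger_gap: 0.174
grasp_force: 61.9
clock: 48.5
tcp_pos: [0.584, -0.0512, 0.0696]
tcp_rot: [-2.665, 1.66, -0.005]
ft_force: [2.0, 0.2, 2.4]
finger_gap: 0.18
grasp_force: 61.9
d [-0.0042, -0.0029, 0.0006] turn 0.005 phi -1.114 tcp [0.584, -0.0512, 0.0696] tilt [0.003, 0.0] q6 0.27 F [2.0, 0.2, 2.4] gap 0.18 grip 61.9 t 48.5
[-0.12235416 -0.90525749  0.07972266]
```

```bash
python3 drive.py '[{"finger_gap": 0, "xyz": [0.001, 0.0012, 0]}, {"finger_gap": 0, "xyz": [0, 0.0012, 0]}, {"finger_gap": 0, "xyz": [0, 0, -0.001]}, {"finger_gap": 0, "xyz": [0, 0, -0.001]}, {"finger_gap": 0.25}, {"finger_gap": 0.35}, {"finger_gap": 0.5}, {"finger_gap": 0.5}]'
python3 drive.py '[{"finger_gap": 0.5, "xyz": [0, 0, -0.015]}, {"finger_gap": 0.5, "xyz": [0, 0, -0.03]}, {"finger_gap": 0.5, "xyz": [0, 0, -0.04]}, {"finger_gap": 0.5, "xyz": [0, 0, -0.04]}, {"finger_gap": 0.5, "xyz": [0, 0, -0.02]}, {"finger_gap": 0.5}, {"finger_gap": 0.5}, {"finger_gap": 0.5}]'
python3 - <<'E'
from look import *
rel(.5,0,.25,-1.12)
look("w20","blue",.018)
A=shot("scene");B=shot("side")
for n,(im,K,V) in(("scene",A),("side",B)):
  for col,z in(("red",.054),("blue",.068)):
    for c,s,m in blobs(mask(im,col)):
      X=ray(c,K,V,z)[0]
      if .3<X[0]<.7 and -.2<X[1]<.42: print(n,col,s[:5],X[:2].round(3))
E
```

```text
clock: 49.3
tcp_pos: [0.5798, -0.0535, 0.0707]
tcp_rot: [2.661, -1.668, -0.003]
ft_force: [-0.6, -0.7, -0.0]
finger_gap: 0.5
grasp_force: 0.0
clock: 50.1
tcp_pos: [0.5796, -0.0533, 0.2144]
tcp_rot: [2.66, -1.668, -0.005]
ft_force: [0.6, -0.5, -0.9]
finger_gap: 0.503
grasp_force: 0.0
d [-0.0827, 0.0486, -0.0354] turn -0.0 phi -1.12 tcp [0.5796, -0.0533, 0.2144] tilt [-0.004, -0.0] q6 0.26 F [0.6, -0.5, -0.9] gap 0.503 grip 0.0 t 50.1
blue [281. 206.] [273 179  18  54 902] -> [ 0.5789 -0.0503  2.0343] 0.14
blue [257. 277.] [249 250  17  55 869] -> [0.5678 0.0275 1.9695] 0.18
scene red [247 249  16  24 216] [0.458 0.246]
scene red [224 262  16  24 216] [0.458 0.305]
scene red [199 275  17  26 219] [0.458 0.365]
scene blue [317 168  10  18 116] [ 0.581 -0.052]
scene blue [296 182  11  19 129] [0.568 0.028]
side red [242 145  21  36 646] [0.458 0.305]
side blue [222 147  21  16  69] [0.405 0.307]
side blue [295 203  25  49 453] [ 0.578 -0.012]
```

Both blue fins sit in their sockets at the end stop, turned about 1.27 rad. In the scene view they are at the same heights as the locked red ones were. The reds stand in the tray and there is no third blue. Handing in.

```bash
python3 -c "
from bench import arm, snapshot, camera_model
print(arm.finish_job())"
```

```text
the job is handed in; nothing more can be done
None
```

I handed in the job: the three red holders stand upright in the tray, both blue holders present are locked at the stop in sockets 1 and 2, and the beaker was left standing; the judged result was not shown to me.

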